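# Seat the drawer, turn the shaft flat to the driver, hold the collar on it

## Task

Push the open fixture drawer of the fastening station fully home until it clicks into its detent, then turn the shaft standing in it until its flat squarely faces the driver bit (the fingers can feel the flat). Then put the loose copper collar over the shaft with its set-screw on the flat, pointing at the bit and level with it, and finish while still holding the collar there, upright in the gripper, ready for the screw to be driven. Leave the ring tray, the spare mandrel and the lidded tote where they are.

Things in the scene. Friction and masses are not known exactly. Their poses are not given: they have to be found in the camera images.
- station: Grey fastening station fixed to the bench. Origin on the bench below the shaft axis when the drawer is home; +x from shaft to driver, z up; drawer opens to -x. Rails 170 mm apart outside, 50 mm high, x -80 to +120 mm. Blue driver (fixed) level along x, axis 105 mm above the bench: bit 6 mm dia from x 65 to 100 mm, chuck 18 mm dia to 118, body 38 mm dia to 248 (top 124 mm above the bench).
- bit_tip (a point): Tip of the driver bit, on the bit's axis: 65 mm from the home shaft axis, 105 mm above the bench; the same axes as the station.
- fixture_drawer (a joint): How far the drawer is open, m: 0 is fully home at its stop; starts 0.06 to 0.09, grows as it slides to the station's -x. About 2 N of friction; within roughly the last 15 mm a sprung ball first resists with some 6 to 9 N more, then snaps the drawer in and keeps it home.
- drawer_front (a point): On the outer face of the blue drawer front (146 mm wide, 10 mm thick, facing the station's -x; push here), mid-width, at its top edge 62 mm above the bench; the face reaches down to 10 mm above the bench. Lies 84 mm in front of the shaft axis, moves with the drawer. Axes as the station. A look-only black strip stands 4.5 mm over the edge.
- shaft (a joint): Angle of the shaft about the vertical in its bearing, rad, counter-clockwise from above, turning freely without end stops against about 0.035 N m of friction; 0 (or any whole turn) when the flat faces the driver (+x of the station). Starts anywhere from 0.8 to 2.6.
- shaft_top (a point): Centre of the top end of the upright dark shaft, on its axis, 125 mm above the bench, moves with the drawer; +x is where the flat faces. 18 mm dia; the top 40 mm is D-shaped: one bright flat 4.5 mm from the axis, so 13.5 mm thick across the flat, 18 mm the other way; the last 3 mm taper to 78 %. Yellow line on the end along x. Round below, on a boss 52 mm dia, 48 mm above the bench.
- shaft_flat (a point): Middle of the bright flat, 4.5 mm from the shaft axis, 105 mm above the bench (the bit's height); +x is the outward normal of the flat.
- collar: Loose copper collar, about 90 g, flat on the bench: 40 mm outside dia, bore 22, 16 mm high. Origin at the centre of its underside, z along the bore. Set-screw (5 mm dia) along its own +x at mid-height, tip sticking into the bore to 6 mm from the axis: it goes down the shaft only with the screw over the flat (1.5 to 2 mm play). Black screw head; white line on the top face at the screw.
- collar_center (a point): Centre of the collar, 8 mm above its underside, on the bore axis; axes as the collar.
- collar_screw (a point): Outer end of the set-screw, 20 mm from the collar's axis along its +x, at mid-height.
- ring_tray: Bystander: open white tray 100 x 130 x 28 mm with copper rings. Origin at the centre of its underside. Leave it alone.
- mandrel: Bystander: spare dark mandrel lying down, 170 mm long along its x, 24 mm dia with 30 mm square ends. Origin at the middle of its underside. Leave it alone.
- tote: Bystander: clear box with white lid, 108 x 158 x 65 mm. Origin at the centre of its underside. Leave it alone.

How it is judged:
By the outcome, as a careful person would: the job done as asked, in the order asked, and still so for the second after the job is handed in, while the arm keeps its last pose, push and grip.
It also fails if it takes over 72 s, if anything falls off the work surface, if the arm or the gripper's body presses on something with over 40 N, if the wrist force passes 120 N, or if a joint passes its speed limit or range.

## Robot

A 7-joint arm with a two-finger parallel gripper is mounted at the origin on the work surface. World frame = base frame: x ahead of the robot, y to its left, z up, the work surface at z = 0. Lengths are in m, angles in rad, forces in N, time in s.
With the tool pointing down it reaches from about 0.425 to 0.925 m from the base axis. Payload 6.8 kg.
Tool frame: the origin (TCP) lies at the very end of the fingers, on their centre line; the grasp point (between the pads) lies r.grip_depth behind it (r.grip_depth is the distance from the TCP to the grasp point, in m); z points along the fingers, x is the direction in which the jaws open and shut, and the axes are right-handed (so a half turn about z gives the same grasp; the last joint's range is limited). The gripper opens to 85 mm and grips with 20 to 120 N. Pads are 22 mm wide; open, the fingers measure 114 mm over their backs; the gripper's body (76 mm by 85 mm) begins 54 mm behind the grasp point. The pads swing forward as they close: fully open they stand 13 mm farther back than shut.
Start: joints at [1.062, 0.477, 0.022, 1.555, -0.011, 1.109, -0.083], TCP at [0.263, -0.622, 0.231] pointing down, gripper open.
Joint ranges: [-2.96, 2.96], [-0.34, 2.1], [-1.41, 1.46], [0.24, 2.44], [-1.37, 4.51], [0.17, 1.92], [-2.96, 2.96]. Speed limits (rad/s): [2.39, 2.39, 3.14, 3.14, 3.14, 3.14, 3.14].

## Interface

Orientations are given as a rotation vector (axis times angle).
In Python, from bench import readout, grab_frame, workorder, r gives the robot as it stands.
- The arm moves only by the shell command python3 -m handwheel 'ROWS' [FORCE]. ROWS is text: rows parted by semicolons, each of 7 numbers parted by spaces: the shift along the tool's x, y, z in mm, then the turn, a rotation vector about the tool's x, y, z in degrees, then the finger opening in mm, from 0 to 85.4. A call has 1 to 12 rows; each row is the pose to reach, as a shift and turn from the pose commanded when the call began, along the tool's axes at that moment; what a row does not reach only later rows make up. A row lasts 1/8 s, in which the tool goes at most 62.5 mm and 10.7 degrees, less where a joint would pass 70% of its speed; a pose out of reach is approached as far as the arm can. A call with a gripper value outside its range is refused whole. The fingers move at their own pace and stop on an object; FORCE is the grip in N (left out, the last holds). Time passes only in rows, so rows that repeat a pose let the fingers close. It gives the time, the measured TCP pose, the force and the opening at its end, in the units of the state.
- readout.get_obs(): the state, without advancing time (a new reading comes with each control period).
- grab_frame(name): name is "scene" or "top"; returns a dict with "pixels" (400x640x3 uint8, red, green, blue), "fx", "fy", "cx", "cy" (pixels), "rvec" (rotation vector, rad) and "tvec" (3), from world to camera coordinates, as OpenCV has them. Camera axes: x right, y down, z forward; pixel columns grow to the right and rows downward; lengths in m; the calibration is good to about 2 mm. A picture is of the moment at which its call begins. There is no depth.
- workorder.hand_in(): hands the job in, once; it reports no verdict.
The state is a dict: "clock": time; "joints": joint angles; "qvel": joint speeds; "tau": joint torques, N m; "tcp_pos": TCP position; "orientation": TCP orientation; "contact_force": force on the tool from outside, world axes, zero at the start; "moment": the same for the moment, N m; "grip_width": finger opening in m.
Only numpy, scipy, OpenCV 4.12 (cv2) and the standard library are available. Lean on these libraries where they do the work, as an engineer would, in place of code of your own. Each camera call takes 0.05 s, during which the arm holds its last target.

## Working session

There is one attempt and no reset: what is moved stays moved. The work goes in short steps, Python scripts to look and compute and a shell command to move; the robot and the scene stay as the last step left them, time stands still between calls to the robot, and variables do not carry over. Pictures are saved under pics/ and viewed, and the job is handed in when it is done.

```bash
ls; mkdir -p pics; python3 - <<'E'
from bench import readout, grab_frame, workorder, r
import cv2,numpy as np
print(readout.get_obs(), r.grip_depth)
for n in("scene","top"):
    f=grab_frame(n); cv2.imwrite(f"pics/{n}0.png",f["pixels"][...,::-1]); np.savez(f"pics/{n}0.npz",**f)
    R=cv2.Rodrigues(np.array(f["rvec"]))[0]; print(n,f["fx"],f["cx"],f["cy"],-R.T@np.array(f["tvec"]),R)
E
```

```text
pics
{'clock': 0.0, 'joints': array([ 1.06186794,  0.47783662,  0.02232017,  1.55647137, -0.01151561,
        1.10930935, -0.08310735]), 'qvel': array([ 0.00074957, -0.00217866,  0.00023455, -0.000796  ,  0.00031176,
        0.00252888, -0.00093721]), 'tau': array([-4.90156999e-04, -5.96455801e+01,  1.60725642e+00, -2.81198180e+01,
        1.23822250e-02,  9.29090835e-03,  5.05998980e-05]), 'tcp_pos': array([ 0.26313461, -0.62093677,  0.23029245]), 'orientation': array([-2.61844364e+00,  1.73418884e+00,  2.58258227e-03]), 'contact_force': array([-0.44262891,  0.08187137,  0.0415199 ]), 'moment': array([-0.01804162, -0.04603013, -0.05465013]), 'grip_width': 0.0855404741442658} 0.0187
scene 363.07620634512534 321.3801497483803 200.84660457954988 [ 1.03771112 -0.25182628  0.67802812] [[ 0.50904429  0.86071217  0.00696221]
 [ 0.60329216 -0.35100774 -0.71612299]
 [-0.61393199  0.36873856 -0.69793939]]
top 383.2961645123866 323.07762795839807 196.682974087915 [0.44256777 0.03925979 1.18210672] [[-0.01797825 -0.99982332 -0.00548828]
 [-0.99635146  0.01837331 -0.08334381]
 [ 0.08342992  0.00396988 -0.99650574]]
```

```bash
sleep 3; ls pics
```

```text
scene0.npz
scene0.png
top0.npz
top0.png
```

View pics/scene0.png

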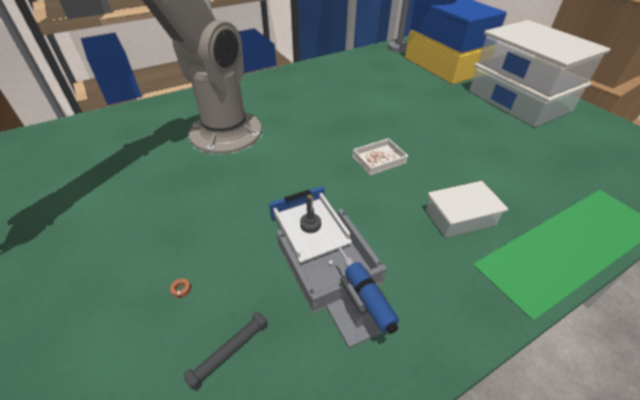

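View pics/top0.png

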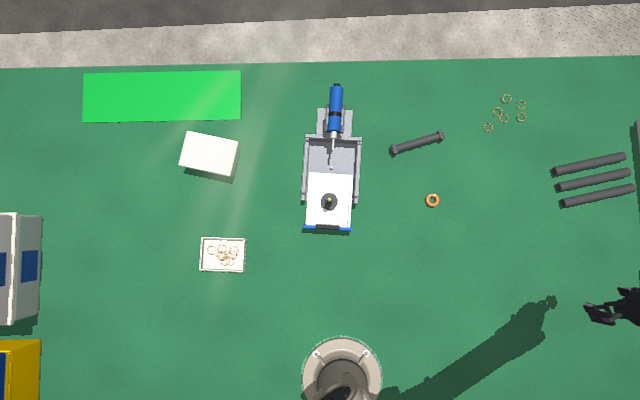

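The scene view shows the station at about (320,250), collar at (180,288) and mandrel at (227,350). In the top view the station spans (332,90–230), the shaft is at about (329,201) and the collar at (432,200). I'll zoom in next.

```bash
python3 - <<'E'
import cv2,numpy as np
t=cv2.imread("pics/top0.png"); s=cv2.imread("pics/scene0.png")
a=cv2.resize(t[75:240,290:375],None,fx=3.6,fy=3.6,interpolation=cv2.INTER_CUBIC)
b=cv2.resize(t[185:215,415:450],None,fx=10,fy=10,interpolation=cv2.INTER_CUBIC)
c=np.zeros((600,700,3),np.uint8); c[:594,:306]=a[:594,:306]; c[:300,320:670]=b
c[310:598,320:670]=cv2.resize(t[187:211,314:349],None,fx=10,fy=12,interpolation=cv2.INTER_CUBIC)[:288]
cv2.imwrite("pics/z1.png",c)
a=cv2.resize(s[180:350,260:410],None,fx=3.5,fy=3.5,interpolation=cv2.INTER_CUBIC)
c=np.zeros((600,800,3),np.uint8);c[:595,:525]=a
c[:240,530:790]=cv2.resize(s[276:300,167:193],None,fx=10,fy=10,interpolation=cv2.INTER_CUBIC)
c[250:600,530:790]=cv2.resize(s[190:225,297:323],None,fx=10,fy=10,interpolation=cv2.INTER_CUBIC)
cv2.imwrite("pics/z2.png",c)
E
```

```text
(no output)
```

View pics/z1.png

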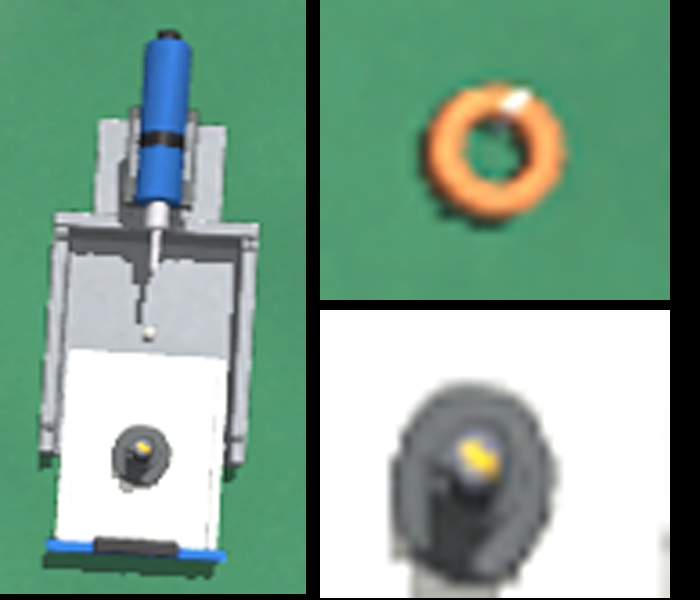

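View pics/z2.png

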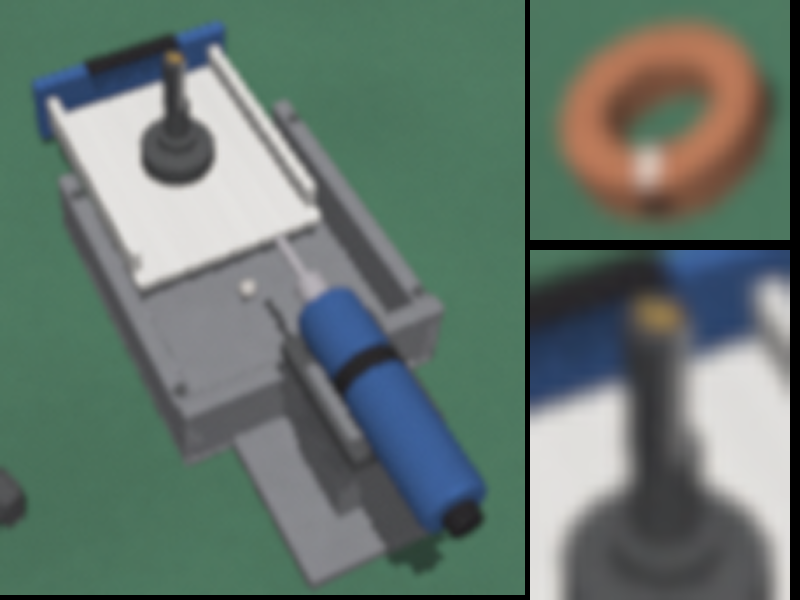

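The bore is visible and the white screw line points roughly +x, slightly -y (top crop (515,100)). The yellow shaft line runs from upper left to lower right in the top crop. Next I'll measure with masks and rays.

```bash
cat > h.py <<'E'
import numpy as np,cv2
from bench import readout, grab_frame, r
def load(n): return dict(np.load(n))
def snap(n,tag):
    f=grab_frame(n); cv2.imwrite(f"pics/{n}{tag}.png",f["pixels"][...,::-1]); np.savez(f"pics/{n}{tag}.npz",**f); return f
def ray(f,p):
    R=cv2.Rodrigues(np.array(f["rvec"]))[0]; c=-R.T@np.array(f["tvec"]).ravel()
    d=R.T@np.array([(p[0]-f["cx"])/f["fx"],(p[1]-f["cy"])/f["fy"],1]); return c,d
def onz(f,p,z):
    c,d=ray(f,p); return c+d*(z-c[2])/d[2]
def tri(f1,p1,f2,p2):
    A=[];b=[]
    for f,p in((f1,p1),(f2,p2)):
        c,d=ray(f,p); d=d/np.linalg.norm(d); M=np.eye(3)-np.outer(d,d); A.append(M);b.append(M@c)
    A=np.vstack(A);b=np.hstack(b); x,res,_,_=np.linalg.lstsq(A,b,rcond=None); return x,np.sqrt(res)
def proj(f,P):
    K=np.array([[f["fx"],0,f["cx"]],[0,f["fy"],f["cy"]],[0,0,1]],float)
    return cv2.projectPoints(np.atleast_2d(np.array(P,float)),np.array(f["rvec"],float),np.array(f["tvec"],float),K,None)[0].reshape(-1,2)
def hsv(f): return cv2.cvtColor(f["pixels"],cv2.COLOR_RGB2HSV)
def blobs(m,mn=4):
    n,l,s,c=cv2.connectedComponentsWithStats(m.astype(np.uint8)); return [(c[i],s[i][4],s[i][:4],l==i) for i in range(1,n) if s[i][4]>=mn]
E
cat > m1.py <<'E'
from h import *
for n in("scene","top"):
    f=load(f"pics/{n}0.npz"); h=hsv(f); H,S,V=h[...,0].astype(int),h[...,1].astype(int),h[...,2].astype(int)
    x0,x1,y0,y1=(165,410,180,345) if n=="scene" else (290,450,75,240)
    roi=np.zeros(H.shape,bool); roi[y0:y1,x0:x1]=1
    for name,m in(("blue",(H>100)&(H<125)&(S>120)),("yellow",(H>14)&(H<33)&(S>80)),("orange",(H<14)&(S>90))):
        for c,a,bb,mm in blobs(m&roi,3):
            ys,xs=np.nonzero(mm); 
            vx=cv2.fitLine(np.stack([xs,ys],1).astype(np.float32),cv2.DIST_L2,0,.01,.01).ravel() if a>4 else None
            print(n,name,c.round(2),a,bb,None if vx is None else vx[:2])
E
python3 m1.py
```

```text
scene blue [316.66 191.19] 91 [310 186  14  13] [ 0.8084646  -0.58854485]
scene blue [285.6  203.62] 276 [269 196  37  23] [ 0.96604943 -0.2583573 ]
scene blue [356.37 273.62] 345 [346 263  24  24] [0.78460044 0.62000173]
scene blue [377.5  305.93] 936 [359 283  39  49] [0.54053235 0.84132326]
scene yellow [309.33 195.89] 9 [308 195   4   3] [0.937885   0.34694624]
scene yellow [190. 286.] 3 [190 285   1   3] None
scene yellow [176.75 287.5 ] 4 [176 286   3   4] None
scene orange [180.14 287.42] 224 [171 279  19  18] [ 0.8949819  -0.44610238]
top blue [335.58  98.6 ] 326 [329  85  14  28] [ 0.08148336 -0.9966747 ]
top blue [334.13 123.15] 203 [328 115  13  18] [ 0.06309234 -0.9980077 ]
top blue [309.   226.62] 39 [303 225  13   4] [0.9933514  0.11512162]
top blue [345.52 228.93] 42 [339 227  14   4] [0.99962354 0.02743761]
top yellow [431.95 199.48] 44 [427 193  12  13] [0.58723515 0.80941635]
top yellow [436.   195.33] 3 [435 195   3   2] None
top yellow [329.71 199.  ] 7 [328 198   4   3] [0.8348411 0.550491 ]
top orange [430.29 202.19] 31 [426 194  13  13] [0.8712685  0.49080664]
top orange [434.61 197.87] 23 [429 195  10   9] [0.7765074 0.6301082]
```

```bash
python3 - <<'E'
from h import *
s=load("pics/scene0.npz");t=load("pics/top0.npz")
P,e=tri(s,(309.3,195.9),t,(329.7,199)); print("shafttop tri",P,e, onz(t,(329.7,199),.125),onz(s,(309.3,195.9),.125))
# combined body blob (both segments), black ring between -> full body extents
a=onz(t,(335.58,98.6),.105); b=onz(t,(334.13,123.15),.105); print("driver top",a,b,np.degrees(np.arctan2(*(a-b)[1::-1])))
a=onz(s,(377.5,305.93),.105); b=onz(s,(356.37,273.62),.105); print("driver scene",a,b,np.degrees(np.arctan2(*(a-b)[1::-1])))
print("front edges top", onz(t,(309,226.6),.062),onz(t,(345.5,228.9),.062))
# collar via hsv ring mask
for n,f,box in(("s",s,(165,272,195,302)),("t",t,(420,186,445,214))):
    h=hsv(f).astype(int); m=np.zeros(h.shape[:2],np.uint8); x0,y0,x1,y1=box
    m[y0:y1,x0:x1]=((h[...,0]<25)&(h[...,1]>110))[y0:y1,x0:x1]
    cs,_=cv2.findContours(m,cv2.RETR_EXTERNAL,cv2.CHAIN_APPROX_NONE); c=max(cs,key=len); print(n,cv2.fitEllipse(c),cv2.minEnclosingCircle(c))
    w=np.zeros(h.shape[:2],float); w[y0:y1,x0:x1]=(((h[...,1]<90)&(h[...,2]>150))*1.)[y0:y1,x0:x1]
    ys,xs=np.nonzero(w); print("white",list(zip(xs,ys)),xs.mean(),ys.mean(), onz(f,(xs.mean(),ys.mean()),.016))
    e=cv2.fitEllipse(c)[0]; print("centre",onz(f,e,.016),onz(f,e,.008))
E
```

```text
shafttop tri [0.52429721 0.02525678 0.1249796 ] [2.44281157e-05] [0.52430353 0.02527242 0.125     ] [0.52430866 0.02523099 0.125     ]
driver top [0.81561065 0.00243733 0.105     ] [0.74357149 0.00808374 0.105     ] -4.4816645475121275
driver scene [0.80913916 0.00180842 0.105     ] [0.73514623 0.00805994 0.105     ] -4.829342038981687
front edges top [0.44963038 0.0863124  0.062     ] [ 0.44104167 -0.01985054  0.062     ]
s ((180.00376892089844, 287.50750732421875), (15.698043823242188, 18.03026580810547), 61.6017951965332) ((180.0, 287.5), 9.708344459533691)
white [(np.int64(177), np.int64(291)), (np.int64(178), np.int64(291)), (np.int64(179), np.int64(291)), (np.int64(180), np.int64(291)), (np.int64(177), np.int64(292)), (np.int64(178), np.int64(292)), (np.int64(179), np.int64(292)), (np.int64(177), np.int64(293)), (np.int64(178), np.int64(293)), (np.int64(179), np.int64(293)), (np.int64(178), np.int64(294)), (np.int64(179), np.int64(294))] 178.25 292.25 [ 0.53968447 -0.29611281  0.016     ]
centre [ 0.5302024  -0.28994934  0.016     ] [ 0.52406962 -0.29041003  0.008     ]
t ((431.7025451660156, 199.82791137695312), (11.405716896057129, 12.163023948669434), 88.76472473144531) ((431.73077392578125, 199.5), 6.749411106109619)
white [(np.int64(434), np.int64(194)), (np.int64(435), np.int64(194)), (np.int64(433), np.int64(195)), (np.int64(434), np.int64(195)), (np.int64(439), np.int64(199)), (np.int64(429), np.int64(200)), (np.int64(438), np.int64(203)), (np.int64(437), np.int64(204)), (np.int64(436), np.int64(205)), (np.int64(435), np.int64(206))] 435.0 199.5 [ 0.52530114 -0.29682602  0.016     ]
centre [ 0.52448451 -0.28675684  0.016     ] [ 0.5250465  -0.28899346  0.008     ]
```

```bash
cat >> h.py <<'E'
from scipy.spatial.transform import Rotation as Ro
YAW=np.radians(-4.65); U=np.array([np.cos(YAW),np.sin(YAW),0]); W=np.array([-U[1],U[0],0])
def st():
    o=readout.get_obs(); R=Ro.from_rotvec(o["orientation"]); return o,R
def down(phi,tilt=0,):  # tool x at world yaw phi(deg), z down; tilt deg about tool x
    c,s=np.cos(np.radians(phi)),np.sin(np.radians(phi))
    return Ro.from_matrix(np.array([[c,s,0],[s,-c,0],[0,0,-1]]))*Ro.from_euler('x',tilt,degrees=True)
def status():
    o,R=st(); m=R.as_matrix(); print("t%.2f"%o["clock"],"tcp",o["tcp_pos"].round(4),"x-yaw %.2f"%np.degrees(np.arctan2(m[1,0],m[0,0])),"z",m[:,2].round(3),"F",o["contact_force"].round(1),"M",o["moment"].round(2),"w %.4f"%o["grip_width"],"j",o["joints"].round(2))
def go(P,phi,tilt=0):
    o,R=st(); T=down(phi,tilt)
    print("shift mm",(R.inv().apply(np.array(P)-o["tcp_pos"])*1000).round(1),"rv deg",np.degrees((R.inv()*T).as_rotvec()).round(2))
E
python3 - <<'E'
from h import *
status(); t=load("pics/top0.npz"); print(onz(t,(434,194.5),.016))
C=np.array([.5243,.0252,0]); print("front",C-.084*U)
p=C-.120*U; p[2]=.15; go(p,YAW*57.3-90); go(p,YAW*57.3+90)
E
```

```text
t0.10 tcp [ 0.2631 -0.621   0.2304] x-yaw -67.03 z [-0.001  0.001 -1.   ] F [-0.2 -0.8 -0.7] M [ 0.02 -0.03  0.01] w 0.0855 j [ 1.06  0.48  0.02  1.56 -0.01  1.11 -0.08]
[ 0.54063955 -0.29442823  0.016     ]
front [0.44057648 0.03200977 0.        ]
shift mm [-548.6 -386.3   81.3] rv deg [ 0.03  0.09 27.62]
shift mm [-548.6 -386.3   81.3] rv deg [-1.2000e-01  4.0000e-02 -1.5238e+02]
```

```bash
python3 -m handwheel '-55 -39 8 0 0 5 0;-110 -78 16 0 0 10 0;-165 -117 24 0 0 15 0;-220 -156 32 0 0 20 0;-275 -195 40 0 0 27.6 0;-330 -234 48 0 0 27.6 0;-385 -273 56 0 0 27.6 0;-440 -312 64 0 0 27.6 0;-495 -351 72 0 0 27.6 0;-549 -386 81 0 0 27.6 0;-549 -386 81 0 0 27.6 0;-549 -386 81 0 0 27.6 0' 30; python3 -c "
from h import *
status()
p=np.array([.5243,.0252,0])-.112*U; p[2]=.035; go(p,YAW*57.3-90)"
```

```text
clock: 1.6
tcp_pos: [0.4048, 0.0384, 0.1501]
orientation: [-2.137, 2.301, 0.002]
contact_force: [0.2, -0.7, -0.2]
grip_width: -0.0
t1.60 tcp [0.4048 0.0384 0.1501] x-yaw -94.23 z [-0.     0.001 -1.   ] F [ 0.2 -0.7 -0.2] M [-0.02 -0.   -0.  ] w -0.0000 j [ 0.09  0.17 -0.37  2.22  0.09  0.76 -1.98]
shift mm [  3.7  -8.1 115.1] rv deg [0.01 0.08 0.43]
```

```bash
python3 -m handwheel '3.7 0 40 0 0 0.4 0;3.7 0 80 0 0 0.4 0;3.7 0 115 0 0 0.4 0;3.7 0 115 0 0 0.4 0;3.7 0 115 0 0 0.4 0'; python3 -c "
from h import *
status()
p=np.array([.5243,.0252,0])-.112*U; p[2]=.035; go(p,YAW*57.3-90)"
```

```text
clock: 2.22
tcp_pos: [0.4047, 0.0304, 0.0361]
orientation: [-2.121, 2.317, -0.001]
contact_force: [0.8, 1.2, -0.3]
grip_width: -0.0001
t2.23 tcp [0.4047 0.0304 0.0361] x-yaw -95.07 z [ 0.001 -0.    -1.   ] F [ 0.8  1.2 -0.3] M [-0.01 -0.01 -0.01] w -0.0001 j [ 0.03  0.39 -0.3   2.31  0.25  0.47 -2.13]
shift mm [-4.5 -7.6  1.1] rv deg [-0.04 -0.01 -0.42]
```

```bash
python3 -m handwheel '-4 -15 0 0 0 -0.4 0;-4 -25 0 0 0 -0.4 0;-4 -35 0 0 0 -0.4 0;-4 -45 0 0 0 -0.4 0;-4 -55 0 0 0 -0.4 0;-4 -65 0 0 0 -0.4 0;-4 -75 0 0 0 -0.4 0;-4 -75 0 0 0 -0.4 0'; python3 -c "
from h import *
status()
s=snap('scene','1')"
```

```text
clock: 3.22
tcp_pos: [0.481, 0.0282, 0.0354]
orientation: [-2.128, 2.309, -0.002]
contact_force: [0.4, -0.3, -0.5]
grip_width: 0.0001
t3.23 tcp [0.481  0.0282 0.0354] x-yaw -94.67 z [ 0.002  0.    -1.   ] F [ 0.4 -0.3 -0.5] M [0.   0.01 0.  ] w 0.0001 j [ 0.05  0.48 -0.29  2.14  0.25  0.55 -2.07]
```

View pics/scene1.png

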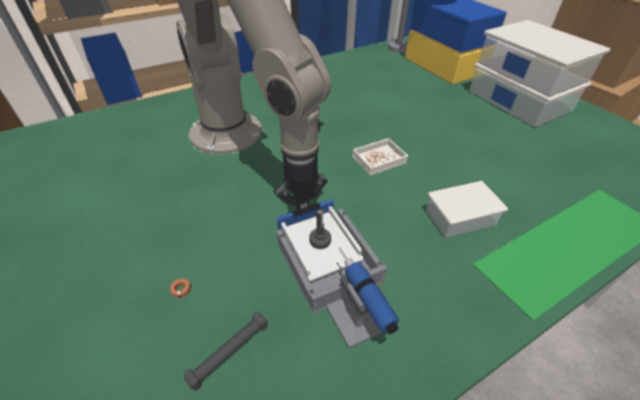

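The drawer is sliding in (shaft now at about (319,235)). I'll continue in short steps.

```bash
python3 -m handwheel '0 -4 0 0 0 0 0;0 -8 0 0 0 0 0;0 -12 0 0 0 0 0;0 -16 0 0 0 0 0;0 -16 0 0 0 0 0'; python3 -c "
from h import *
status()"; python3 -m handwheel '0 -2 0 0 0 0 0;0 -4 0 0 0 0 0;0 -6 0 0 0 0 0;0 -6 0 0 0 0 0';python3 -c "
from h import *
status()"
```

```text
clock: 3.9
tcp_pos: [0.4944, 0.0269, 0.0351]
orientation: [2.128, -2.308, -0.002]
contact_force: [-4.9, 0.3, 2.7]
grip_width: 0.0002
t3.90 tcp [0.4944 0.0269 0.0351] x-yaw -94.64 z [-0.002 -0.    -1.   ] F [-4.9  0.3  2.7] M [-0.05  0.91 -0.01] w 0.0002 j [ 0.05  0.49 -0.29  2.11  0.25  0.57 -2.06]
clock: 4.4
tcp_pos: [0.5002, 0.0263, 0.0349]
orientation: [2.129, -2.308, -0.002]
contact_force: [-3.3, -0.0, -1.3]
grip_width: 0.0
t4.40 tcp [0.5002 0.0263 0.0349] x-yaw -94.63 z [-0.002 -0.    -1.   ] F [-3.3 -0.  -1.3] M [ 0.02  0.84 -0.02] w 0.0000 j [ 0.06  0.5  -0.29  2.1   0.25  0.58 -2.06]
```

```bash
python3 -m handwheel '0 -2 0 0 0 0 0;0 -4 0 0 0 0 0;0 -4 0 0 0 0 0'|grep -E "tcp|force"; python3 -m handwheel '0 -2 0 0 0 0 0;0 -4 0 0 0 0 0;0 -4 0 0 0 0 0'|grep -E "tcp|force"
```

```text
tcp_pos: [0.5063, 0.0262, 0.0355]
contact_force: [-1.5, -0.1, -0.8]
tcp_pos: [0.5063, 0.0261, 0.0351]
contact_force: [-11.9, 1.5, 8.1]
```

```bash
python3 -c "
from h import *
s=snap('scene','2');t=snap('top','2')
status()
for n,f in(('s',s),('t',t)):
    h=hsv(f).astype(int); m=(h[...,0]>14)&(h[...,0]<33)&(h[...,1]>80); roi=np.zeros_like(m); roi[(180 if n=='s' else 150):250,290:360]=1
    for b in blobs(m&roi,2): print(n,b[:3])
"
```

```text
t5.25 tcp [0.5063 0.0261 0.0351] x-yaw -94.60 z [-0.005 -0.001 -1.   ] F [-11.4   1.2   8.6] M [0.22 2.23 0.03] w 0.0001 j [ 0.06  0.51 -0.29  2.08  0.25  0.59 -2.05]
s (array([324.5, 219.2]), np.int32(10), array([323, 218,   4,   3], dtype=int32))
t (array([331.2, 171.4]), np.int32(5), array([330, 171,   3,   2], dtype=int32))
```

```bash
python3 -m handwheel '0 -2 0 0 0 0 0;0 -4 0 0 0 0 0;0 -4 0 0 0 0 0'|grep -E "tcp|force"; python3 - <<'E'
from h import *
s=load("pics/scene2.npz");t=load("pics/top2.npz")
print(tri(s,(324.5,219.2),t,(331.2,171.4)))
print(onz(t,(331.2,171.4),.125),onz(s,(324.5,219.2),.125)); 
E
```

```text
tcp_pos: [0.5062, 0.0259, 0.0344]
contact_force: [-21.1, 2.5, 14.7]
(array([0.60108457, 0.01908387, 0.12420002]), array([0.00081373]))
[0.60124213 0.01960373 0.125     ] [0.60146762 0.01817231 0.125     ]
```

```bash
python3 -m handwheel '0 20 0 0 0 0 0;0 35 0 0 0 -5 40;0 35 -60 0 0 -15 40;0 35 -120 0 0 -25 40;0 35 -160 0 0 -35 40;0 35 -160 0 0 -45 40;0 35 -160 0 0 -55 40;0 35 -160 0 0 -65 40;0 35 -160 0 0 -75 40;0 35 -160 0 0 -85 40;0 35 -160 0 0 -95 40;0 35 -160 0 0 -105 40'|grep -E "tcp|force"; python3 - <<'E'
from h import *
status()
def axis(f,x0,y0):
    h=f["pixels"].astype(float)[y0-5:y0+6,x0-6:x0+7]
    # yellowness: min(R,G)-B
    w=np.minimum(h[...,0],h[...,1])-h[...,2]; print(w.astype(int)); w=np.clip(w-30,0,None); 
    Y,X=np.mgrid[y0-5:y0+6,x0-6:x0+7]; c=np.array([(w*X).sum(),(w*Y).sum()])/w.sum()
    P=np.array([onz(f,(x,y),.125)[:2] for x,y in zip(X.ravel(),Y.ravel())]); ww=w.ravel()
    m=(P*ww[:,None]).sum(0)/ww.sum(); cov=((P-m).T*ww)@(P-m)/ww.sum(); e,v=np.linalg.eigh(cov); print(c,m,np.sqrt(e)*1e3,np.degrees(np.arctan2(v[1,1],v[0,1])))
axis(load("pics/scene0.npz"),309,196);axis(load("pics/top0.npz"),330,199);axis(load("pics/scene2.npz"),324,219);axis(load("pics/top2.npz"),331,171)
E
```

```text
tcp_pos: [0.4798, 0.0285, 0.1962]
contact_force: [0.1, 0.4, 0.7]
t7.12 tcp [0.4798 0.0285 0.1962] x-yaw 10.68 z [ 0.003  0.    -1.   ] F [0.1 0.4 0.7] M [-0.03  0.03 -0.  ] w 0.0402 j [ 0.45  0.28 -0.74  2.01  0.23  0.94 -0.22]
[[ -9  -7  -5  -3  -3  -5 -18 -45 -73 -88 -88 -83 -81]
 [ -4  -2  -2  -3  -3  -2 -10 -32 -59 -74 -75 -70 -68]
 [ -3  -3  -3  -3  -2  -1  -6 -21 -44 -60 -64 -64 -62]
 [ -4  -6 -10  -7   3  10   7  -3 -23 -46 -59 -63 -63]
 [-15 -21 -24 -14   8  26  29  23   6 -23 -52 -63 -63]
 [-35 -40 -35 -17   8  31  42  42  26  -4 -43 -60 -64]
 [-45 -47 -39 -18   3  19  30  33  20  -2 -36 -58 -63]
 [-50 -50 -42 -21  -4   3   8  10   5  -7 -33 -54 -56]
 [-54 -55 -47 -25  -6  -2  -2  -1  -2 -10 -29 -39 -32]
 [-59 -59 -51 -27  -8  -3  -3  -2  -2  -7 -16 -19 -13]
 [-61 -61 -50 -29  -8  -2  -2  -2   0  -1  -3  -3   0]]
[309.5        196.10714286] [0.52511087 0.02528822] [0.88701236 1.33367955] -146.5184144553707
[[  3  -2  -4  -4  -4  -5  -4  -4  -4  -2   4   0   0]
 [ -3  -4  -5  -5  -5  -4  -5  -6  -7  -6  -4   3   0]
 [ -6  -3  -4  -6  -7  -5  -5  -6  -6  -6  -6  -4   3]
 [ -5 
[... 1231 characters left out ...]
[[  0   0   0   0   0   0   0   0   0   0   0   0   0]
 [  0   0   0   2   4   3   3   2   2   2   0   0   0]
 [  0   1   2  -3  -5  -6  -7  -4  -5  -3   2   0   0]
 [  2  -4  -4  -4  -6  -8  -8  -6  -6  -4  -3   3   0]
 [ -2  -5  -5  -5  -8  32  33 -12  -7  -6  -4  -3   2]
 [ -5  -4  -5  -3  -9  65 135  81 -13  -7  -7  -5   2]
 [ -6  -4  -4  -5  -8   5  92 125  32  -4   8  11   9]
 [ -4  -5  -5  -5  -6 -11  11  28   8   7  13  13  13]
 [ -3  -4  -4  -3  -3  -6  -7  -9  -1   7  13  15  16]
 [ -5  -5  -3  -3  -2  -4  -5   1   5   6  10  15  16]
 [ -7  -6  -4  -3   0   3   8  11  13  12   8  13  16]]
[331.31830986 171.43380282] [0.60114122 0.01927659] [1.21407321 2.01572158] 57.980671288898854
```

```bash
python3 -c "
from h import *
go([.6000,.0172,.150],58)"
```

```text
shift mm [115.8  33.4  46.6] rv deg [  0.09  -0.18 -47.32]
```

```bash
python3 -m handwheel '30 8 0 0 0 -10 40;60 16 0 0 0 -20 40;90 25 20 0 0 -30 40;115.8 33.4 46 0 0 -40 40;115.8 33.4 46 0 0 -47.3 40;115.8 33.4 46 0 0 -47.3 40;115.8 33.4 46 0 0 -47.3 40'|grep -E "tcp|force"; python3 - <<'E'
from h import *
status(); go([.6000,.0172,.090],58); snap("scene","3")
E
```

```text
tcp_pos: [0.5989, 0.0165, 0.15]
contact_force: [-0.0, -0.4, 0.4]
t8.00 tcp [0.5989 0.0165 0.15  ] x-yaw 57.52 z [ 0.002  0.    -1.   ] F [-0.  -0.4  0.4] M [-0.04  0.01 -0.01] w 0.0403 j [ 0.47  0.57 -0.82  1.78  0.49  1.    0.47]
shift mm [ 1.2  0.5 60. ] rv deg [ 0.08 -0.06 -0.48]
```

View pics/scene3.png

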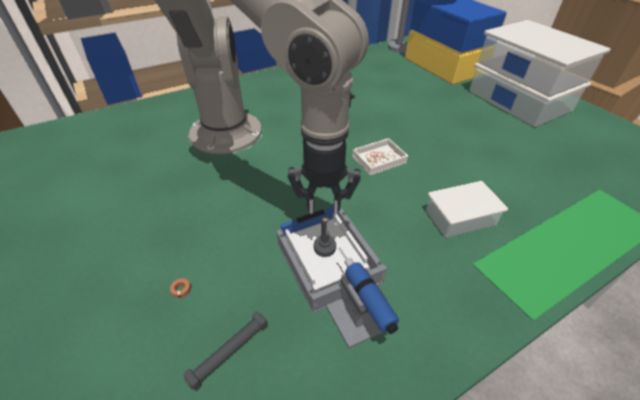

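The drawer is home and the shaft stands between the jaws at about (325,232). Descending and closing.

```bash
python3 -m handwheel '1.2 0.5 20 0 0 -0.5 40;1.2 0.5 40 0 0 -0.5 40;1.2 0.5 60 0 0 -0.5 40;1.2 0.5 60 0 0 -0.5 40'|grep -E "tcp|force|width"; python3 -c "
from h import *
status()";python3 -m handwheel '0 0 0 0 0 0 25;0 0 0 0 0 0 18;0 0 0 0 0 0 10;0 0 0 0 0 0 5;0 0 0 0 0 0 5;0 0 0 0 0 0 5' 25|grep -E "tcp|force|width"; python3 -c "
from h import *
status()"
```

```text
tcp_pos: [0.5976, 0.0168, 0.0867]
contact_force: [0.5, 0.2, -0.3]
grip_width: 0.0404
t8.55 tcp [0.5976 0.0168 0.0867] x-yaw 58.18 z [-0.004 -0.    -1.   ] F [ 0.5  0.2 -0.3] M [-0.01 -0.03  0.02] w 0.0404 j [ 0.43  0.65 -0.77  1.82  0.56  0.91  0.42]
tcp_pos: [0.6002, 0.0183, 0.0902]
contact_force: [2.0, 5.0, 3.6]
grip_width: 0.0134
t9.30 tcp [0.6002 0.0183 0.0902] x-yaw 58.20 z [ 0.002  0.001 -1.   ] F [2.  5.  3.6] M [ 0.91 -0.39 -0.05] w 0.0134 j [ 0.43  0.65 -0.77  1.82  0.56  0.91  0.42]
```

The opening is 13.4 mm, so the pads are seated on the flat (13.5 across it). Now rotating it to face the bit, about the shaft axis.

```bash
python3 -m handwheel '0 -0.4 0 0 0 10 5;0.1 -0.8 0 0 0 20 5;0.3 -1.1 0 0 0 30 5;0.5 -1.4 0 0 0 40 5;0.8 -1.7 0 0 0 50 5;1.1 -1.9 0 0 0 60 5;1.2 -2 0 0 0 62.8 5;1.2 -2 0 0 0 62.8 5;1.2 -2 0 0 0 62.8 5;1.2 -2 0 0 0 62.8 5' 40|grep -E "tcp|force|width"; python3 -c "
from h import *
status()"
```

```text
tcp_pos: [0.5992, 0.02, 0.0902]
contact_force: [1.6, 4.7, 5.6]
grip_width: 0.0128
t10.55 tcp [0.5992 0.02   0.0902] x-yaw -4.55 z [ 0.002  0.001 -1.   ] F [1.6 4.7 5.6] M [ 0.94 -0.31 -0.05] w 0.0128 j [ 0.25  0.57 -0.52  1.83  0.37  0.83 -0.53]
```

```bash
python3 -m handwheel '0 0 0 0 0 0 25;0 0 0 0 0 0 45;0 0 0 0 0 0 45;0 0 -30 0 0 0 50;0 0 -70 0 0 0 60;0 0 -110 0 0 0 60;0 0 -110 0 0 -10 60' 40|grep -E "tcp|force|width"; python3 -c "
from h import *
status(); go([.5245,-.2897,.10],70.5)"
```

```text
tcp_pos: [0.6001, 0.0193, 0.2028]
contact_force: [-0.3, -0.5, -0.5]
grip_width: 0.0598
t11.43 tcp [0.6001 0.0193 0.2028] x-yaw 5.57 z [ 0.006 -0.001 -1.   ] F [-0.3 -0.5 -0.5] M [0.   0.01 0.  ] w 0.0598 j [ 0.33  0.45 -0.61  1.74  0.29  1.04 -0.29]
shift mm [-105.8  300.1  102.5] rv deg [  0.24  -0.26 -64.93]
```

```bash
python3 -m handwheel '-15 43 0 0 0 -10 60;-30 86 0 0 0 -20 60;-45 129 10 0 0 -30 60;-60 172 20 0 0 -40 60;-75 215 40 0 0 -50 60;-90 258 70 0 0 -60 60;-105.8 300 102 0 0 -65 60;-105.8 300 102 0 0 -65 60;-105.8 300 102 0 0 -65 60'|grep -E "tcp|force|width"; python3 -c "
from h import *
status(); go([.5245,-.2897,.004],70.5); snap('scene','4');t=snap('top','4')
a=cv2.imread('pics/scene4.png')[250:310,140:220]; b=cv2.imread('pics/top4.png')[150:200,300:360]; d=cv2.imread('pics/scene4.png')[190:270,290:370]
c=np.zeros((600,800,3),np.uint8); c[:300,:400]=cv2.resize(a,(400,300)); c[:300,400:760]=cv2.resize(b,(360,300),interpolation=2); c[300:,:300]=cv2.resize(d,(300,300),interpolation=2)
cv2.imwrite('pics/z4.png',c)"
```

```text
tcp_pos: [0.5209, -0.2891, 0.0972]
contact_force: [-0.1, 1.0, 1.1]
grip_width: 0.06
t12.55 tcp [ 0.5209 -0.2891  0.0972] x-yaw 70.32 z [-0.     0.001 -1.   ] F [-0.1  1.   1.1] M [ 0.01 -0.04 -0.03] w 0.0600 j [ 0.94  0.62 -0.73  1.82  0.51  0.9   1.2 ]
shift mm [ 0.6  3.6 93.2] rv deg [-0.03 -0.04 -0.18]
```

View pics/z4.png

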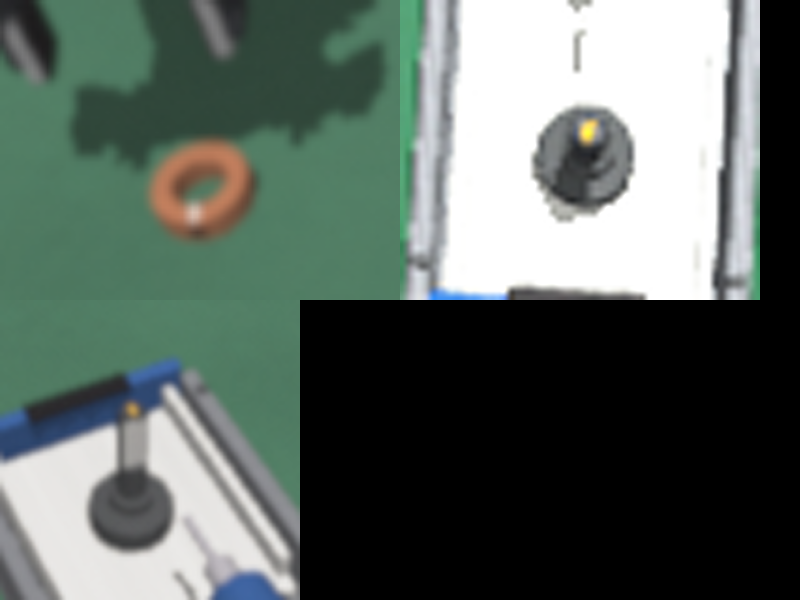

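The bright flat now faces the bit side (lower crop (133,440)) and the yellow line runs along station x. Next is the collar.

```bash
python3 - <<'E'
from h import *
s=load("pics/scene4.npz");t=load("pics/top4.npz"); cc=[]
for n,f,x0,y0 in(("s",s,325,219),("t",t,331,171)):
    h=f["pixels"].astype(float)[y0-5:y0+6,x0-6:x0+7]; w=np.clip(np.minimum(h[...,0],h[...,1])-h[...,2]-20,0,None); Y,X=np.mgrid[y0-5:y0+6,x0-6:x0+7]; c=np.array([(w*X).sum(),(w*Y).sum()])/w.sum(); cc.append(c)
    P=np.array([onz(f,(x,y),.125)[:2] for x,y in zip(X.ravel(),Y.ravel())]); ww=w.ravel(); m=(P*ww[:,None]).sum(0)/ww.sum(); e,v=np.linalg.eigh(((P-m).T*ww)@(P-m)/ww.sum()); print(c,m,np.sqrt(e)*1e3,np.degrees(np.arctan2(v[1,1],v[0,1])))
print(tri(s,cc[0],t,cc[1]))
E
python3 -m handwheel '0.6 3.6 25 0 0 0 60;0.6 3.6 50 0 0 0 60;0.6 3.6 70 0 0 0 60;0.6 3.6 82 0 0 0 60;0.6 3.6 88 0 0 0 60;0.6 3.6 91 0 0 0 60;0.6 3.6 91 0 0 0 60;0.6 3.6 91 0 0 0 60'|grep -E "tcp|force|width"; python3 -c "
from h import *
status(); go([.5245,-.2897,.004],70.5)"
```

```text
[324.9342723  218.98591549] [0.60139861 0.01926447] [1.42236639 2.10932558] 163.0774886764705
[330.85858586 171.41125541] [0.6012289 0.020554 ] [1.53769308 2.69726944] 157.47690428114706
(array([0.60107893, 0.02008063, 0.12430281]), array([0.00074345]))
tcp_pos: [0.525, -0.2903, 0.0069]
contact_force: [-0.4, 0.6, 0.7]
grip_width: 0.0602
t13.65 tcp [ 0.525  -0.2903  0.0069] x-yaw 70.36 z [ 0.001 -0.    -1.   ] F [-0.4  0.6  0.7] M [ 0.03  0.01 -0.04] w 0.0602 j [ 0.88  0.74 -0.64  1.85  0.63  0.76  1.12]
shift mm [ 0.4 -0.6  2.9] rv deg [ 0.06  0.01 -0.14]
```

```bash
python3 - <<'E'
from h import *
t=load("pics/top4.npz");s=load("pics/scene4.npz")
a=t["pixels"][165:178,324:340].astype(int); print((np.minimum(a[...,0],a[...,1])-a[...,2])); print(a.mean(2).astype(int))
c=np.zeros((600,800,3),np.uint8); c[:,:400]=cv2.resize(s["pixels"][212:248,313:337,::-1],(400,600),interpolation=0); c[:400,400:]=cv2.resize(t["pixels"][163:183,320:340,::-1],(400,400),interpolation=0); cv2.imwrite("pics/z5.png",c)
print(proj(t,[[.6012,.0198,.125],[.6192,.0183,.125],[.6642,.0147,.105]]),proj(s,[[.6012,.0198,.125],[.6660,.0145,.105]]))
E
```

```text
[[  0   0   0   0   0   0   0   0   0   0   0   0   0   0   0   0]
 [  0   0   0   0   0   0   0   0   0   0   0   0   0   0   0   0]
 [  0   0   0   0   3   4   4   3   3   2   2   0   0   0   0   0]
 [  0   0   2   1  -3  -5  -7  -9  -5  -5  -3   1   0   0   0   0]
 [  0   2  -4  -5  -4  -7 -10 -12 -11  -7  -5  -5   2   0   0   0]
 [  4  -2  -5  -5  -5 -10  22  90  76 -10  -6  -5  -3   2   0   0]
 [ -4  -5  -5  -5  -4 -13  93 153  45 -11  -5  -5  -6  -4   0   0]
 [ -7  -6  -4  -6  -6 -14 106 177  32  -9  -5  -5  -4  -6   3   0]
 [ -4  -3  -4  -5  -5 -11  50  69   0  -8  -4  -3  -4  -6  -2   0]
 [ -5  -3  -3  -4  -3  -7   8   9  -7  -5  -3  -4  -5  -6  -6   0]
 [ -6  -5  -4  -3  -2  -4  -6  -6  -4  -2  -3  -5  -6  -5  -5   0]
 [ -6  -6  -4  -3  -3  -3  -3  -2  -2  -3  -5  -3  -4  -4  -5   0]
 [ -5  -7  -5  -1  -3  -5  -3  -2  -5  -7  -4  -2  -4  -3  -1   0]]
[[255 255 255 255 255 255 255 255 255 255 255 255 255 255 255 255]
 [255 255 255 255 255 255 255 255 255 255 255 255 255 255 255 255]
 [255 255 255 255 245 208 213 214 226 235 252 255 255 255 255 255]
 [255 255 246 191 143 118 124 122 129 135 149 225 255 255 255 255]
 [255 238 137 121 116 114 124 113 129 130 128 136 223 255 255 255]
 [235 137 124 120 100 124 170 180 169 114 109 129 137 223 255 255]
 [132 120 127 118 105 119 187 196 180 134 110 136 126 129 255 255]
 [118 125 127 109  87 110 189 186 163 135  93 118 129 122 212 255]
 [122 127 126 107  69  73 135 154 126 104  88 121 130 125 152 255]
 [123 127 122 100  69  44  66  73  61  59  93 127 130 127 118 255]
 [124 128 120  88  54  42  42  43  38  74 113 124 129 128 111 255]
 [122 129 110  64  55  46  46  43  41  92 112 103 130 128 110 255]
 [125 130 107  55  61  57  51  52  93 125  96  93 130 127 143 255]]
[[331.12977298 171.41631541]
 [331.54057201 165.00573042]
 [332.37528013 150.51318671]] [[325.10574924 218.82859566]
 [339.38692795 247.1468805 ]]
```

View pics/z5.png

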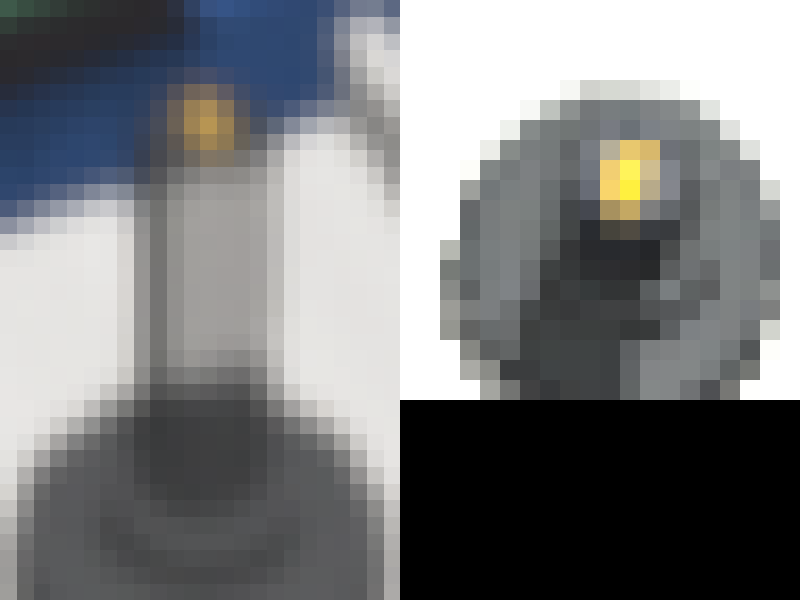

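```bash
python3 - <<'E'
from h import *
s=load("pics/scene4.npz"); a=s["pixels"][221:234,316:336].astype(int); print(a.mean(2).astype(int)); print(a[6:11,:,:].mean(0).astype(int).T)
print(proj(s,[[.6012,.0195,.125],[.6012,.0195,.105],[.6012,.0195,.085]]))
E
```

```text
[[ 75  75  77  78  74  67  74  87 103 115 114 114 127 169 214 226 227 223
  207 174]
 [ 78  83  91  99  94  78  86 109 125 137 136 138 150 181 219 227 228 227
  222 199]
 [103 117 137 149 138 105 102 132 149 156 154 154 161 187 219 227 227 228
  226 216]
 [155 174 195 202 181 131 112 142 157 160 159 159 164 187 218 226 227 227
  227 223]
 [206 218 224 226 204 144 115 145 159 160 159 158 163 186 218 226 226 227
  228 227]
 [225 228 230 229 212 147 115 144 158 159 159 158 162 186 218 226 226 227
  227 227]
 [228 229 230 229 213 148 115 144 158 159 159 158 162 186 218 226 226 226
  227 228]
 [227 228 229 229 214 149 116 144 158 159 158 158 161 186 219 226 226 226
  227 227]
 [227 227 228 229 213 149 116 144 158 159 158 158 161 186 219 226 226 225
  226 227]
 [227 227 228 228 212 148 116 144 158 158 158 157 162 188 220 227 227 226
  226 226]
 [227 227 227 227 210 148 115 143 158 159 158 157 165 192 222 228 227 226
  226 226]
 [228 227 227 226 209 147 115 143 157 156 153 153 162 194 223 228 228 227
  226 226]
 [228 228 228 226 208 146 113 137 149 146 139 134 147 187 223 229 229 227
  227 226]]
[[229 229 230 230 215 150 117 145 160 161 160 160 164 190 221 228 228 227
  228 228]
 [227 228 229 228 212 148 116 144 158 159 158 157 162 188 220 227 227 226
  226 227]
 [225 225 227 226 209 147 114 142 156 156 156 155 160 185 218 225 225 224
  224 225]]
[[324.98196007 218.88193925]
 [324.85066274 225.32536489]
 [324.72405314 231.53873946]]
```

```bash
python3 - <<'E'
from h import *
for k in "24":
    s=load(f"pics/scene{k}.npz"); print(s["pixels"][224:232,316:336].astype(float).mean((0,2)).astype(int))
s=load("pics/scene0.npz");print(s["pixels"][201:206,298:323].astype(float).mean((2)).astype(int))
E
```

```text
[213 218 222 223 204 142  77  55  57  67  96 141 187 218 224 225 224 224
 225 225]
[215 219 224 225 207 145 115 144 158 159 158 158 162 187 219 226 226 226
 227 226]
[[ 68  71  69  68  69  72  73  69  61  53  53  58  73 100 134 168 191 203
  214 219 220 219 202 170 138]
 [ 70  72  72  73  74  79  86  87  74  58  54  58  74 104 147 190 214 219
  220 221 222 222 217 194 158]
 [ 72  75  77  86  97 112 129 132 104  69  54  58  74 106 151 196 218 221
  221 221 221 222 221 212 182]
 [ 86  96 109 129 147 165 183 178 136  83  55  58  74 105 151 196 218 221
  220 220 220 222 222 219 202]
 [129 146 162 182 196 206 216 203 152  90  56  57  74 105 152 197 219 221
  221 220 220 221 222 222 217]]
```

The yellow-line angle (−17 to −22°) and the flat's outline in the scene view both suggest the shaft turned roughly 10° too far when released. I'll feel it again before taking the collar.

```bash
python3 -c "
from h import *
go([.5992,.0204,.165],YAW*57.3)"
```

```text
shift mm [ 317.5  -34.3 -158.2] rv deg [ 6.000e-02 -3.000e-02  7.501e+01]
```

```bash
python3 -m handwheel '0 0 -50 0 0 0 60;0 0 -100 0 0 10 50;40 -4 -150 0 0 20 40;80 -9 -170 0 0 30 40;120 -13 -175 0 0 40 40;170 -18 -175 0 0 50 40;220 -23 -175 0 0 60 40;270 -28 -175 0 0 70 40;317 -34 -170 0 0 75 40;317.5 -34.3 -158 0 0 75 40;317.5 -34.3 -158 0 0 75 40'|grep -E "tcp|force|width"; python3 -c "
from h import *
go([.5992,.0204,.091],YAW*57.3)"
```

```text
tcp_pos: [0.5981, 0.0198, 0.1634]
contact_force: [0.2, -0.6, -0.1]
grip_width: 0.0399
shift mm [ 1.2 -0.8 72.4] rv deg [0.06 0.11 0.06]
```

```bash
python3 -m handwheel '0.8 -0.8 25 0 0 0 40;0.8 -0.8 50 0 0 0 40;0.8 -0.8 66 0 0 0 40;0.8 -0.8 72 0 0 0 35;0.8 -0.8 72 0 0 0 30;0.8 -0.8 72 0 0 0 25'|grep -E "tcp|force|width"; python3 -c "
from h import *
status();go([.5992,.0204,.091],YAW*57.3)"; for w in 1 2; do python3 -m handwheel '0 0 0 0 0 0 17;0 0 0 0 0 0 14;0 0 0 0 0 0 10;0 0 0 0 0 0 5' 20|grep -E "tcp|force|width"; done;  python3 -c "
from h import *
status()"
```

```text
tcp_pos: [0.6005, 0.0212, 0.0932]
contact_force: [-0.8, -1.0, -0.4]
grip_width: 0.025
t15.78 tcp [0.6005 0.0212 0.0932] x-yaw -4.64 z [ 0.001  0.    -1.   ] F [-0.8 -1.  -0.4] M [ 0.04  0.   -0.  ] w 0.0250 j [ 0.24  0.57 -0.51  1.82  0.36  0.84 -0.53]
shift mm [-1.2  0.9  2.2] rv deg [-0.01 -0.08  0.01]
tcp_pos: [0.5994, 0.0214, 0.0929]
contact_force: [-3.8, -0.4, 6.2]
grip_width: 0.0134
tcp_pos: [0.5994, 0.0213, 0.0924]
contact_force: [-4.8, -0.6, 6.0]
grip_width: 0.0136
t16.77 tcp [0.5994 0.0213 0.0924] x-yaw -4.64 z [-0.001 -0.    -1.   ] F [-4.8 -0.6  6. ] M [-0.01  0.98 -0.01] w 0.0136 j [ 0.24  0.57 -0.51  1.83  0.36  0.84 -0.53]
```

```bash
python3 -m handwheel '-0.6 0 0 0 0 0 5;-1.2 0 0 0 0 0 5;-1.2 0 0 0 0 0 5;-1.2 0 0 0 0 0 5' 60|grep -E "tcp|force|width";  python3 -m handwheel '0 0 0 0 0 0 5;0 0 0 0 0 0 5' 20|grep -E "orient|tcp|force|width"; python3 -c "
from h import *
status()"
```

```text
tcp_pos: [0.5992, 0.0213, 0.0925]
contact_force: [0.2, -0.8, 3.0]
grip_width: 0.0122
tcp_pos: [0.5992, 0.0213, 0.0925]
orientation: [-3.139, 0.127, -0.002]
contact_force: [1.1, -0.3, 3.0]
grip_width: 0.0124
t17.52 tcp [0.5992 0.0213 0.0925] x-yaw -4.64 z [ 0.001  0.    -1.   ] F [ 1.1 -0.3  3. ] M [-0.14 -0.23 -0.04] w 0.0124 j [ 0.24  0.57 -0.51  1.83  0.36  0.84 -0.53]
```

```bash
python3 -m handwheel '0 0 0 0 0 0 18;0 0 0 0 0 0 26;0 0 0 0 0 0 40;0 0 0 0 0 0 40;0 0 -50 0 0 0 50;0 0 -110 0 0 0 60;0 45 -110 0 0 -10 60;0 100 -110 0 0 -20 60;-15 150 -110 0 0 -30 60;-25 200 -110 0 0 -40 60;-35 230 -110 0 0 -50 60;-35 230 -110 0 0 -50 60' 20|grep -E "tcp|force|width"; python3 - <<'E'
from h import *
status()
s=snap("scene","6");t=snap("top","6"); cc=[]
print(s["pixels"][224:232,316:336].astype(float).mean((0,2)).astype(int))
for n,f,x0,y0 in(("s",s,325,219),("t",t,331,171)):
    h=f["pixels"].astype(float)[y0-5:y0+6,x0-6:x0+7]; w=np.clip(np.minimum(h[...,0],h[...,1])-h[...,2]-20,0,None); Y,X=np.mgrid[y0-5:y0+6,x0-6:x0+7]; c=np.array([(w*X).sum(),(w*Y).sum()])/w.sum(); cc.append(c)
    P=np.array([onz(f,(x,y),.125)[:2] for x,y in zip(X.ravel(),Y.ravel())]); ww=w.ravel(); m=(P*ww[:,None]).sum(0)/ww.sum(); e,v=np.linalg.eigh(((P-m).T*ww)@(P-m)/ww.sum()); print(c,m,np.sqrt(e)*1e3,np.degrees(np.arctan2(v[1,1],v[0,1])))
print(w.astype(int))
go([.5245,-.2897,.06],70.5)
E
```

```text
tcp_pos: [0.5436, -0.2088, 0.2018]
contact_force: [0.8, 0.2, -0.5]
grip_width: 0.0604
t19.02 tcp [ 0.5436 -0.2088  0.2018] x-yaw 45.08 z [-0.001 -0.001 -1.   ] F [ 0.8  0.2 -0.5] M [-0.05  0.   -0.01] w 0.0604 j [ 0.8   0.44 -0.7   1.78  0.33  1.04  0.76]
[216 220 224 225 208 145 111 139 156 158 158 158 165 192 220 227 227 226
 227 227]
[324.93396226 218.99056604] [0.60140949 0.01925711] [1.38942221 2.12790092] 163.59511170829992
[330.82272727 171.46060606] [0.60109221 0.0206565 ] [1.516441   2.59934353] 159.40092144972485
[[  0   0   0   0   0   0   0   0   0   0   0   0   0]
 [  0   0   0   0   0   0   0   0   0   0   0   0   0]
 [  0   0   0   0   0   0   0   0   0   0   0   0   0]
 [  0   0   0   0   0   0   0   0   0   0   0   0   0]
 [  0   0   0   0   0   0  64  38   0   0   0   0   0]
 [  0   0   0   0   0  74 133  23   0   0   0   0   0]
 [  0   0   0   0   0  84 156  10   0   0   0   0   0]
 [  0   0   0   0   0  30  48   0   0   0   0   0   0]
 [  0   0   0   0   0   0   0   0   0   0   0   0   0]
 [  0   0   0   0   0   0   0   0   0   0   0   0   0]
 [  0   0   0   0   0   0   0   0   0   0   0   0   0]]
shift mm [-75.   45.2 142.3] rv deg [-1.000e-02 -4.000e-02 -2.525e+01]
```

```bash
python3 - <<'E'
from h import *
from scipy.optimize import curve_fit
from scipy.special import erf
x=np.arange(18)+.5
def st_(x,e,s): return .5*(1+erf((x-e)/(s*2**.5)))
def f3(x,L,B,R,s,D): return 225+(D-225)*st_(x,L,s)+(158-D)*st_(x,B,s)+(227-158)*st_(x,R,s)
def f2(x,L,R,s,D): return 225+(D-225)*st_(x,L,s)+(224-D)*st_(x,R,s)
for k in "2346":
    p=load(f"pics/scene{k}.npz")["pixels"][224:232,316:334].astype(float).mean((0,2))
    if k in"23": print(k,curve_fit(f2,x[2:],p[2:],[5.5,11.5,.8,50])[0])
    else:
        for D in(40,50,60): q=curve_fit(lambda x,L,B,R,s:f3(x,L,B,R,s,D),x[2:],p[2:],[5.5,6.8,13.6,.8])[0]; print(k,D,q)
E
```

```text
2 [ 5.51057876 11.46490848  1.05683645 56.54506625]Traceback (most recent call last):
  File "<stdin>", line 10, in <module>
    raise RuntimeError("Optimal parameters not found: " + errmsg)
RuntimeError: Optimal parameters not found: Number of calls to function has reached maxfev = 1000.
```

```bash
python3 - <<'E'
from h import *
from scipy.optimize import curve_fit
from scipy.special import erf
x=np.arange(18)+.5
def st_(x,e,s): return .5*(1+erf((x-e)/(s*2**.5)))
def f3(x,L,B,R,s,D): return 225+(D-225)*st_(x,L,s)+(158-D)*st_(x,B,s)+(227-158)*st_(x,R,s)
for k in "46":
    p=load(f"pics/scene{k}.npz")["pixels"][224:232,316:334].astype(float).mean((0,2))
    for D in(45,56): q=curve_fit(lambda x,L,B,R,s:f3(x,L,B,R,s,D),x[2:],p[2:],[5.5,6.8,13.6,.8],maxfev=9000)[0]; print(k,D,q)
for th in(0,-4.65,-10,-15,-20):
    a=np.radians(58.1-th); print(th,"strip",9+4.5*np.cos(a)-7.79*np.sin(a),"right",9+min(9,4.5*np.cos(a)+7.79*np.sin(a)))
E
```

```text
4 45 [ 5.51779696  6.59691652 13.62048533  0.78457813]
4 56 [ 5.4802452   6.65221892 13.62060162  0.77477899]
6 45 [ 5.543756    6.71549494 13.49416496  0.80839341]
6 56 [ 5.5030881   6.77541037 13.49448733  0.79672538]
0 strip 4.7644830596195495 right 17.991461952881572
-4.65 strip 4.134989085852418 right 17.98587615020019
-10 strip 3.450600603718553 right 17.906289439463727
-15 strip 2.8545820513833755 right 17.761737691000896
-20 strip 2.305333840341979 right 17.55050382822769
```

Both visual cues still read about −16°, while the fingers were at −4.6°. Friction under the pads could be keeping the flat from squaring up, so I'll compare the felt width at another yaw before trusting either.

```bash
python3 -c "
from h import *
go([.5992,.0208,.165],-16.6)"
```

```text
shift mm [ 198.2 -120.4   37.5] rv deg [-3.000e-02 -2.000e-02  6.185e+01]
```

```bash
python3 -m handwheel '40 -20 0 0 0 10 40;80 -45 0 0 0 20 40;120 -70 0 0 0 30 30;160 -95 0 0 0 40 30;198 -120 0 0 0 50 30;198 -120 25 0 0 61.8 30;198 -120 37 0 0 61.8 30;198 -120 37 0 0 61.8 30;198 -120 37 0 0 61.8 30'|grep -E "tcp|force|width"; python3 -c "
from h import *
status();go([.5992,.0208,.092],-16.6)"
```

```text
tcp_pos: [0.5993, 0.0198, 0.1659]
contact_force: [1.6, 0.5, -0.0]
grip_width: 0.0301
t20.25 tcp [0.5993 0.0198 0.1659] x-yaw -16.38 z [ 0.001  0.    -1.   ] F [ 1.6  0.5 -0. ] M [-0.01  0.02 -0.03] w 0.0301 j [ 0.25  0.47 -0.51  1.78  0.27  0.96 -0.66]
shift mm [-0.4 -0.9 73.9] rv deg [-0.02 -0.05  0.22]
```

```bash
python3 -m handwheel '-0.4 -0.9 25 0 0 0.2 30;-0.4 -0.9 50 0 0 0.2 30;-0.4 -0.9 68 0 0 0.2 30;-0.4 -0.9 73 0 0 0.2 30;-0.4 -0.9 73 0 0 0.2 24;-0.4 -0.9 73 0 0 0.2 20' 20|grep -E "tcp|force|width"; python3 -m handwheel '0 0 0 0 0 0 15;0 0 0 0 0 0 10;0 0 0 0 0 0 5;0 0 0 0 0 0 5;0 0 0 0 0 0 5' 20|grep -E "tcp|force|width"; python3 -c "
from h import *
status()"; python3 -m handwheel '0 0 0 0 0 0 5;0 0 0 0 0 0 5' 20|grep -E "tcp|force|width"
```

```text
tcp_pos: [0.5995, 0.0212, 0.0933]
contact_force: [-0.1, 1.1, 0.3]
grip_width: 0.0197
tcp_pos: [0.5995, 0.0211, 0.0931]
contact_force: [-0.2, -0.4, 5.2]
grip_width: 0.0135
t21.62 tcp [0.5995 0.0211 0.0931] x-yaw -16.64 z [ 0.002 -0.    -1.   ] F [-0.2 -0.4  5.2] M [-0.1   0.    0.01] w 0.0135 j [ 0.22  0.56 -0.47  1.83  0.34  0.83 -0.71]
tcp_pos: [0.5995, 0.0211, 0.0931]
contact_force: [-0.2, -0.2, 6.1]
grip_width: 0.0135
```

```bash
python3 -m handwheel '0 0 0 0 0 0 17;0 0 0 0 0 0 24;0 0 0 0 0 0 30;0 0 -40 0 0 0 30;0 0 -90 0 0 0 30;0 0 -90 0 0 0 30;0 0 -90 0 0 -6 30' 20|grep -E "tcp|force|width"; cat > e.py <<'E'
from h import *
import sys
from scipy.optimize import curve_fit
from scipy.special import erf
x=np.arange(18)+.5
def st_(x,e,s): return .5*(1+erf((x-e)/(s*2**.5)))
s=snap("scene",sys.argv[1]); p=s["pixels"][224:232,316:334].astype(float).mean((0,2)); print(p.astype(int))
F=p[8:11].mean()
def f3(x,L,B,R,s,D=50): return 225+(D-225)*st_(x,L,s)+(F-D)*st_(x,B,s)+(227-F)*st_(x,R,s)
q=curve_fit(f3,x[2:],p[2:],[5.5,6.8,13.6,.8],maxfev=9000)[0]; print(q,"strip mm",(q[1]-q[0])/.442)
x0,y0=325,219
h=s["pixels"].astype(float)[y0-5:y0+6,x0-6:x0+7]; w=np.clip(np.minimum(h[...,0],h[...,1])-h[...,2]-20,0,None); Y,X=np.mgrid[y0-5:y0+6,x0-6:x0+7]
P=np.array([onz(s,(a,b),.125)[:2] for a,b in zip(X.ravel(),Y.ravel())]); ww=w.ravel(); m=(P*ww[:,None]).sum(0)/ww.sum(); e,v=np.linalg.eigh(((P-m).T*ww)@(P-m)/ww.sum()); print(m,np.sqrt(e)*1e3,np.degrees(np.arctan2(v[1,1],v[0,1])))
status()
E
python3 e.py 7
```

```text
tcp_pos: [0.5986, 0.021, 0.1823]
contact_force: [-0.2, 0.7, 0.1]
grip_width: 0.03
[120 122 125 124 112  90 105 138 145 137 130 127 122 118 122 129 143 159]
[ 2.24332933  5.37780048 19.36705397  2.03936423] strip mm 7.091563687607105
[0.60161403 0.01929485] [0.88522511 1.34234712] 148.3898033562252
t22.80 tcp [0.5982 0.0209 0.1817] x-yaw -10.23 z [-0.001 -0.    -1.   ] F [-0.2  0.2  0.2] M [-0.   -0.01 -0.04] w 0.0299 j [ 0.27  0.46 -0.54  1.76  0.27  1.   -0.55]
```

```bash
cat > y.py <<'E'
from h import *
def ang(f,x0,y0,sg,thr):
    h=f["pixels"].astype(float)[y0-5:y0+6,x0-6:x0+7]; w=np.clip(np.minimum(h[...,0],h[...,1])-h[...,2]-thr,0,None); Y,X=np.mgrid[y0-5:y0+6,x0-6:x0+7]
    m=np.array([(w*X).sum(),(w*Y).sum()])/w.sum(); d=np.stack([X-m[0],Y-m[1]],-1).reshape(-1,2); C=(d.T*w.ravel())@d/w.sum()-sg**2*np.eye(2)
    J=np.stack([(onz(f,m+e,.125)-onz(f,m-e,.125))[:2]/2 for e in np.eye(2)],1)*1e3; Cw=J@C@J.T; e,v=np.linalg.eigh(Cw); return m.round(2),e.round(2),round(np.degrees(np.arctan(v[1,1]/v[0,1])),1)
if __name__=="__main__":
  for k,ps,pt in(("0",(309,196),(330,199)),("2",(325,219),(331,171)),("4",(325,219),(331,171)),("6",(325,219),(331,171)),("7",(325,219),None)):
    for sg in(0,.4,.6,.7): print(k,sg,ang(load(f"pics/scene{k}.npz"),*ps,sg,10), ang(load(f"pics/top{k}.npz"),*pt,min(sg,.5),20) if pt else "")
E
python3 y.py
```

```text
0 0 (array([309.35, 196.07]), array([3.67, 6.15]), np.float64(4.9)) (array([329.51, 198.84]), array([1.36, 7.63]), np.float64(58.8))
0 0.4 (array([309.35, 196.07]), array([2.55, 4.83]), np.float64(15.1)) (array([329.51, 198.84]), array([0.13, 6.41]), np.float64(58.8))
0 0.6 (array([309.35, 196.07]), array([0.93, 3.41]), np.float64(28.1)) (array([329.51, 198.84]), array([-0.56,  5.72]), np.float64(58.9))
0 0.7 (array([309.35, 196.07]), array([-0.23,  2.6 ]), np.float64(34.8)) (array([329.51, 198.84]), array([-0.56,  5.72]), np.float64(58.9))
2 0 (array([324.69, 219.19]), array([3.98, 4.87]), np.float64(25.0)) (array([331.32, 171.41]), array([1.76, 5.41]), np.float64(52.0))
2 0.4 (array([324.69, 219.19]), array([2.82, 4.07]), np.float64(37.8)) (array([331.32, 171.41]), array([0.5 , 4.16]), np.float64(52.1))
2 0.6 (array([324.69, 219.19]), array([1.28, 3.15]), np.float64(45.2)) (array([331.32, 171.41]), array([-0.2 ,  3.46]), np.float64(52.2))
2 0.7 (array([324.69, 219.19]), array([0.26, 2.57]), np.float64(47.8)) (array([331.32, 171.41]), array([-0.2 ,  3.46]), np.float64(52.2))
4 0 (ar
[... 671 characters left out ...]
-20.6))
6 0.4 (array([324.96, 219.07]), array([1.57, 4.62]), np.float64(-19.7)) (array([330.82, 171.46]), array([1.06, 5.5 ]), np.float64(-20.7))
6 0.6 (array([324.96, 219.07]), array([0.67, 3.06]), np.float64(-16.0)) (array([330.82, 171.46]), array([0.36, 4.79]), np.float64(-20.7))
6 0.7 (array([324.96, 219.07]), array([0.06, 2.07]), np.float64(-12.4)) (array([330.82, 171.46]), array([0.36, 4.79]), np.float64(-20.7))
7 0 (array([325. , 219.1]), array([1.82, 3.77]), np.float64(-15.4)) 
7 0.4 (array([325. , 219.1]), array([1.06, 2.56]), np.float64(-9.1)) 
7 0.6 (array([325. , 219.1]), array([0.02, 1.13]), np.float64(5.0)) 
7 0.7 (array([325. , 219.1]), array([-0.76,  0.32]), np.float64(17.7))
```

```bash
python3 -m handwheel '0 50 -20 0 0 0 30;0 100 -20 0 0 0 30;0 150 -20 0 0 0 30;0 190 -20 0 0 0 30;0 190 -20 0 0 0 30' 20|grep -E "tcp"; python3 e.py 8; python3 - <<'E'
from y import *
f=snap("top","8"); print(ang(f,331,171,.4,20),ang(load("pics/scene8.npz"),325,219,.6,10))
a=f["pixels"][168:176,327:336].astype(int); print((np.minimum(a[...,0],a[...,1])-a[...,2]))
E
```

```text
tcp_pos: [0.5619, -0.1704, 0.2009]
[214 218 222 223 205 143 112 140 155 156 156 156 160 185 217 225 225 225]
[ 5.47927564  6.67126581 13.66893566  0.80879696] strip mm 2.6968103390429827
[0.60136044 0.01928271] [1.38961921 2.11693115] 164.1015076982505
t23.48 tcp [ 0.5626 -0.1674  0.2012] x-yaw -10.91 z [-0.002  0.    -1.   ] F [-0.5  0.9  0.4] M [ 0.06 -0.03 -0.01] w 0.0300 j [ 0.57  0.41 -0.5   1.77  0.23  1.02 -0.21]
(array([330.82, 171.46]), array([1.08, 5.45]), np.float64(-19.9)) (array([324.95, 219.04]), array([0.67, 2.85]), np.float64(-14.1))
[[  1  -3  -5  -7  -8  -5  -5  -2   2]
 [ -4  -4  -5  -7 -11  -9  -8  -5  -4]
 [ -4  -5  -8  21  85  57  -5  -4  -4]
 [ -5  -5 -13  94 153  42  -8  -5  -6]
 [ -5  -7 -14 103 177  31  -8  -5  -5]
 [ -4  -5 -10  49  68   1  -7  -4  -4]
 [ -3  -5  -5   8  11  -7  -4  -3  -4]
 [ -3  -2  -5  -6  -5  -4  -4  -3  -4]]
```

```bash
python3 -c "
from h import *
go([.5992,.0208,.165],-16.6)"
```

```text
shift mm [   0.7 -189.7   36.6] rv deg [-0.03  0.08  5.86]
```

```bash
python3 -m handwheel '0 -50 0 0 0 5.9 30;0 -100 0 0 0 5.9 30;0 -150 10 0 0 5.9 30;0.5 -189 30 0 0 5.9 30;0.5 -189 60 0 0 5.9 30;0.5 -189 90 0 0 5.9 30;0.5 -189 105 0 0 5.9 30;0.5 -189 109 0 0 5.9 24;0.5 -189 109 0 0 5.9 22;0.5 -189 109 0 0 5.9 22' 20|grep -E "tcp|force|width"; python3 -c "
from h import *
status();go([.5992,.0206,.092],-16.6)"; python3 -m handwheel '0 0 0 0 0 0 15;0 0 0 0 0 0 10;0 0 0 0 0 0 5;0 0 0 0 0 0 5' 20|grep -E "tcp|force|width"
```

```text
tcp_pos: [0.5998, 0.0201, 0.0944]
contact_force: [0.1, 0.5, -0.2]
grip_width: 0.0217
t24.77 tcp [0.5998 0.0201 0.0944] x-yaw -16.55 z [ 0.002  0.    -1.   ] F [ 0.1  0.5 -0.2] M [ 0.01 -0.03  0.01] w 0.0217 j [ 0.22  0.56 -0.48  1.83  0.34  0.83 -0.71]
shift mm [-0.7 -0.3  2.4] rv deg [-0.04 -0.1   0.05]
tcp_pos: [0.5992, 0.0201, 0.0941]
contact_force: [-2.6, 0.3, 6.4]
grip_width: 0.0134
```

```bash
python3 -m handwheel '-0.5 0.2 0 0 0 -6 5;-0.5 0.5 0 0 0 -12 5;-0.5 0.5 0 0 0 -12 5;-0.5 0.5 0 0 0 -12 5;-0.5 0.5 0 0 0 -12 5' 20|grep -E "tcp|force|width"; python3 -c "
from h import *
status()";  python3 -m handwheel '0 0 0 0 0 0 15;0 0 0 0 0 0 20;0 0 0 0 0 0 28;0 0 0 0 0 0 30;0 0 -50 0 0 0 30;0 0 -105 0 0 0 30;0 50 -105 0 0 0 30;0 100 -105 0 0 0 30;0 150 -105 0 0 0 30;0 190 -105 0 0 0 30;0 190 -105 0 0 0 30' 20|grep -E "tcp|force|width";  python3 e.py 9; python3 - <<'E'
from y import *
f=snap("top","9"); print(ang(f,331,171,.4,20),ang(load("pics/scene9.npz"),325,219,.6,10))
a=f["pixels"][168:176,327:336].astype(int); print((np.minimum(a[...,0],a[...,1])-a[...,2]))
E
```

```text
tcp_pos: [0.5992, 0.0197, 0.0941]
contact_force: [-0.9, 0.1, 5.2]
grip_width: 0.0135
t25.90 tcp [0.5992 0.0197 0.0941] x-yaw -4.61 z [ 0.002  0.    -1.   ] F [-0.9  0.1  5.2] M [0.01 0.2  0.08] w 0.0135 j [ 0.26  0.57 -0.53  1.83  0.37  0.84 -0.53]
tcp_pos: [0.5824, -0.1747, 0.1978]
contact_force: [-0.9, 0.3, 0.1]
grip_width: 0.0303
[214 218 223 223 206 142  87 107 140 151 152 153 162 190 219 225 225 225]
[ 5.54122586  7.35811685 13.37754757  0.85059875] strip mm 4.1106131105838095
[0.60169996 0.01910449] [1.27875802 2.16438098] 174.1409386403713
t27.32 tcp [ 0.5829 -0.1716  0.198 ] x-yaw -4.74 z [-0. -0. -1.] F [ 0.4  0.4 -0.2] M [0.05 0.05 0.03] w 0.0299 j [ 0.59  0.45 -0.54  1.73  0.26  1.03 -0.12]
(array([330.83, 171.6 ]), array([1.23, 4.99]), np.float64(-15.7)) (array([324.95, 219.2 ]), array([0.33, 3.52]), np.float64(-5.2))
[[  2  -2  -5  -7  -7  -4  -6  -3   2]
 [ -5  -4  -3  -4  -7  -4  -2  -2  -4]
 [ -4  -5  -6  22  55  30  -6  -3  -4]
 [ -5  -5 -13  58 108  40  -8  -4  -5]
 [ -4  -5 -13  76 123  35  -7  -5  -4]
 [ -4  -4  -9  43  63   3  -7  -4  -4]
 [ -5  -4  -7   8  12  -7  -5  -4  -3]
 [ -3  -2  -2  -5  -5  -4  -3  -3  -6]]
```

The dark strip beside the flat is now 4.1 mm (4.13 predicted for a square flat), and the scene yellow line reads −5.2°. The earlier re-grip had not squared it. Shaft done; now the collar.

```bash
python3 -c "
from h import *
go([.5245,-.2897,.03],70.5)"
```

```text
shift mm [-49.  124.5 168.1] rv deg [-3.000e-02 -2.000e-02 -7.508e+01]
```

```bash
python3 -m handwheel '-12 30 20 0 0 -10 60;-24 60 40 0 0 -20 60;-36 90 60 0 0 -30 60;-49 124 80 0 0 -40 60;-49 124 100 0 0 -50 60;-49 124 110 0 0 -60 60;-49 124 120 0 0 -70 60;-49 124 140 0 0 -75 60;-49 124.5 160 0 0 -75 60;-49 124.5 160 0 0 -75 60;-49 124.5 160 0 0 -75 60' 20|grep -E "tcp|force|width"; python3 -c "
from h import *
status();go([.5245,-.2897,.005],70.5)"
```

```text
tcp_pos: [0.5253, -0.2895, 0.0388]
contact_force: [0.0, -0.7, 0.9]
grip_width: 0.0598
t28.75 tcp [ 0.5253 -0.2895  0.0388] x-yaw 70.46 z [ 0.001 -0.    -1.   ] F [ 0.  -0.7  0.9] M [ 0.01  0.01 -0.02] w 0.0598 j [ 0.92  0.7  -0.7   1.84  0.61  0.82  1.13]
shift mm [-0.5 -0.7 33.8] rv deg [ 0.03 -0.01 -0.04]
```

```bash
python3 -m handwheel '-0.5 -0.7 18 0 0 0 60;-0.5 -0.7 28 0 0 0 60;-0.5 -0.7 33 0 0 0 60;-0.5 -0.7 33 0 0 0 60;-0.5 -0.7 33 0 0 0 48;-0.5 -0.7 33 0 0 0 44;-0.5 -0.7 33 0 0 0 38;-0.5 -0.7 33 0 0 0 34;-0.5 -0.7 33 0 0 0 34;-0.5 -0.7 33 0 0 0 34' 40|grep -E "tcp|force|width"; python3 -c "
from h import *
status()
s=snap('scene','10'); cv2.imwrite('pics/z10.png',cv2.resize(s['pixels'][240:310,140:220,::-1],(640,560),interpolation=2))"
```

```text
tcp_pos: [0.5242, -0.2903, 0.0061]
contact_force: [-1.7, 1.5, 6.4]
grip_width: 0.0381
t30.00 tcp [ 0.5242 -0.2903  0.0061] x-yaw 70.46 z [ 0.001 -0.001 -1.   ] F [-1.7  1.5  6.4] M [0.16 0.35 0.02] w 0.0381 j [ 0.89  0.75 -0.67  1.85  0.65  0.77  1.1 ]
```

View pics/z10.png

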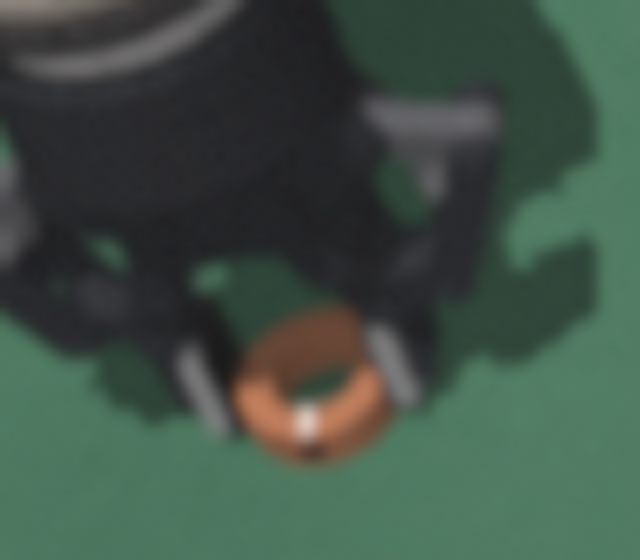

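Collar gripped (width 38.1 mm), with the white line midway between the pads at (307,418) in the crop. I'll lift it towards the scene camera to measure the screw direction.

```bash
python3 -c "
from h import *
go([.68,-.2,.30],85.35)"
```

```text
shift mm [ 137.1  116.9 -293.9] rv deg [  0.04   0.03 -14.89]
```

```bash
python3 -m handwheel '0 0 -10 0 0 0 34;0 0 -30 0 0 0 34;0 0 -70 0 0 0 34;25 22 -120 0 0 -5 34;60 50 -170 0 0 -10 34;95 80 -220 0 0 -14.9 34;137 117 -265 0 0 -14.9 34;137 117 -294 0 0 -14.9 34;137 117 -294 0 0 -14.9 34;137 117 -294 0 0 -14.9 34' 40|grep -E "tcp|force|width"; python3 -c "
from h import *
status()
o,R=st()
s=snap('scene','11'); p=proj(s,[o['tcp_pos']])[0]; print(p); x,y=int(p[0]),int(p[1]); np.save('pics/p11.npy',[x,y]); cv2.imwrite('pics/z11.png',cv2.resize(s['pixels'][y-30:y+40,x-40:x+40,::-1],(800,600),interpolation=2))"
```

```text
tcp_pos: [0.6792, -0.2005, 0.2994]
contact_force: [-0.6, -1.2, -1.2]
grip_width: 0.0377
t31.30 tcp [ 0.6792 -0.2005  0.2994] x-yaw 85.36 z [-0.001 -0.001 -1.   ] F [-0.6 -1.2 -1.2] M [-0.04 -0.05 -0.03] w 0.0377 j [ 0.72  0.63 -0.87  1.34  0.47  1.39  1.36]
[219.70378654 227.43713157]
```

View pics/z11.png

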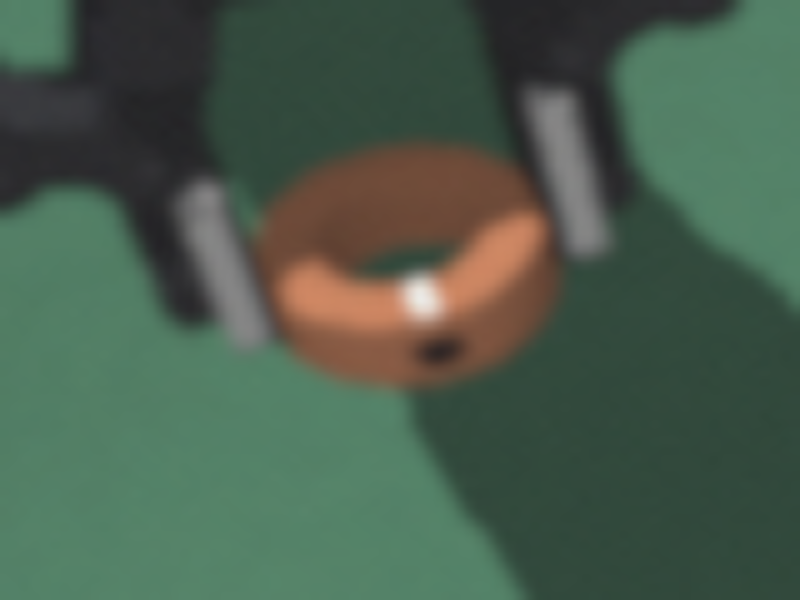

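```bash
python3 - <<'E'
from h import *
s=load("pics/scene11.npz"); X,Y=np.load("pics/p11.npy"); o,R=st(); T=o["tcp_pos"]; tx=R.as_matrix()[:,0]; ty=R.as_matrix()[:,1]
h=hsv(s).astype(int); roi=np.zeros(h.shape[:2],bool); roi[Y-25:Y+20,X-40:X+30]=1
px=s["pixels"].astype(int); sat=px.max(2)-px.min(2)
grey=(sat<22)&(px.mean(2)>105)&roi
for c,a,bb,m in blobs(grey,4):
    ys=np.nonzero(m)[0]
    for z in(T[2],T[2]+.01): P=onz(s,c,z); print("grey",c.round(2),a,bb,"lat mm",((P-T)@tx*1e3).round(2),"ty",((P-T)@ty*1e3).round(2))
def wc(w): 
    yy,xx=np.nonzero(w>0); return np.array([(w[yy,xx]*xx).sum(),(w[yy,xx]*yy).sum()])/w.sum()
r2=np.zeros_like(roi); r2[Y-2:Y+15,X-5:X+12]=1
ww=np.clip(px[...,2]-110,0,None)*r2; c=wc(ww); P=onz(s,c,T[2]+.0099); print("white",c,((P-T)@tx*1e3),((P-T)@ty*1e3))
r3=np.zeros_like(roi); r3[Y+8:Y+14,X-3:X+10]=1
print(px[Y-2:Y+16,X-3:X+10,0])
wk=np.clip(85-px[...,0],0,None)*r3; c=wc(wk); P=onz(s,c,T[2]+.0019); print("screw",c,((P-T)@tx*1e3),((P-T)@ty*1e3))
# copper extents
m=((h[...,0]<14)&(h[...,1]>90)&roi).astype(np.uint8); cs,_=cv2.findContours(m,0,1); cc=max(cs,key=cv2.contourArea); print(cv2.boundingRect(cc),cv2.fitEllipse(cc))
q=np.array(cv2.fitEllipse(cc)[0]); P=onz(s,q,T[2]+.0019); print("ell",((P-T)@tx*1e3),((P-T)@ty*1e3))
E
```

```text
grey [235.47 216.7 ] 60 [233 208   6  18] lat mm 26.1 ty -10.9
grey [235.47 216.7 ] 60 [233 208   6  18] lat mm 24.84 ty -1.1
grey [201.06 228.23] 69 [198 219   8  19] lat mm -23.06 ty -10.12
grey [201.06 228.23] 69 [198 219   8  19] lat mm -23.03 ty -0.33
grey [220.38 230.12] 8 [219 229   3   4] lat mm 0.12 ty 4.83
grey [220.38 230.12] 8 [219 229   3   4] lat mm -0.45 ty 14.22
white [220.7157816  231.30142109] -0.5719676093644273 16.37831350888784
[[ 99  95  90  86  84  83  81  82  91 120 157 189 202]
 [ 87  78  69  64  61  60  60  73 102 142 179 198 205]
 [ 68  59  53  52  55  59  69  97 137 174 196 204 205]
 [ 64  59  63  76  94 107 117 141 172 194 203 205 202]
 [106 106 114 134 161 174 174 179 193 201 204 203 196]
 [162 162 169 191 218 221 211 202 202 204 201 195 179]
 [194 194 199 216 231 233 223 212 204 200 191 177 157]
 [203 203 206 218 228 232 224 209 195 184 169 152 137]
 [204 204 204 208 217 220 208 187 170 159 145 134 127]
 [195 194 189 184 185 183 171 155 143 138 133 127 124]
 [171 169 164 156 152 146 136 124 120 124 126 126 124]
 [148 147 143 138 129 114  99  90  92 108 122 125 124]
 [138 137 136 128 109  83  63  58  70  97 118 125 120]
 [136 136 135 126 103  74  54  58  77 102 116 117 109]
 [135 136 136 129 115  95  83  87  97 107 108  99  87]
 [131 133 133 129 121 111 104 101  98  95  87  74  64]
 [118 122 121 114 105  99  95  89  79  70  63  56  52]
 [ 99 103 101  90  79  73  70  65  59  54  52  50  49]]
screw [223.51412429 238.        ] 0.19781687870041273 22.244823829265307
(205, 214, 30, 28) ((219.44158935546875, 227.3347930908203), (26.49164581298828, 29.20118522644043), 75.93528747558594)
ell 0.17175362577833456 1.0308647168534126
```

```bash
python3 -c "
from h import *
go([.6010,.0198,.165],86.85)"
```

```text
shift mm [213.8 -95.3 133.6] rv deg [-0.11  0.04 -1.52]
```

```bash
python3 -m handwheel '40 -18 10 0 0 -1.5 34;80 -36 30 0 0 -1.5 34;120 -54 55 0 0 -1.5 34;160 -72 80 0 0 -1.5 34;195 -88 105 0 0 -1.5 34;214 -95 125 0 0 -1.5 34;214 -95 133 0 0 -1.5 34;214 -95 133 0 0 -1.5 34;214 -95 133 0 0 -1.5 34;214 -95 133 0 0 -1.5 34' 40|grep -E "tcp|force|width"; python3 -c "
from h import *
status();go([.6010,.0198,.15],86.85)
s=snap('scene','12'); cv2.imwrite('pics/z12.png',cv2.resize(s['pixels'][170:270,280:380,::-1],(600,600),interpolation=2))"
```

```text
tcp_pos: [0.6032, 0.0198, 0.1669]
contact_force: [-0.1, 0.2, -1.1]
grip_width: 0.0377
t32.60 tcp [0.6032 0.0198 0.1669] x-yaw 86.76 z [ 0.001 -0.    -1.   ] F [-0.1  0.2 -1.1] M [ 0.05 -0.03  0.01] w 0.0377 j [ 0.51  0.58 -0.89  1.75  0.52  1.06  0.95]
shift mm [-0.1 -2.3 16.9] rv deg [ 0.07  0.   -0.09]
```

View pics/z12.png

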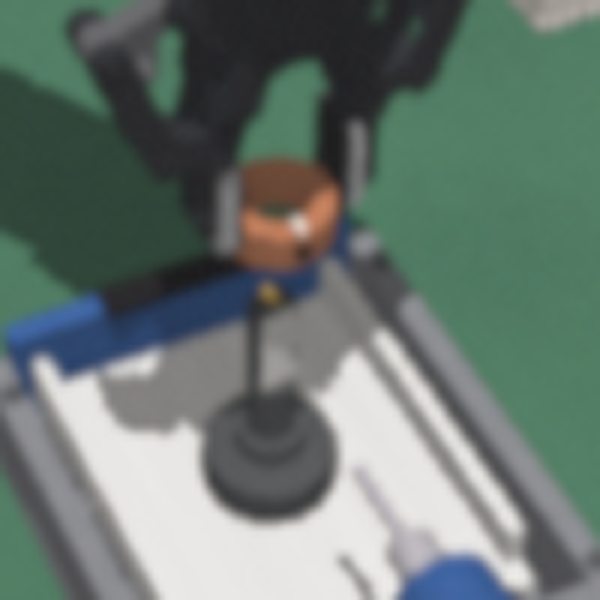

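Collar centred above the shaft top ((268,292) in the crop), screw towards the bit. Trimming and lowering.

```bash
python3 -m handwheel '0 -1.5 8 0 0 0 34;0 -1.5 17 0 0 0 34;0 -1.5 24 0 0 0 34;0 -1.5 24 0 0 0 34;0 -1.5 24 0 0 0 34' 40|grep -E "tcp|force|width"; python3 -c "
from h import *
status();go([.6010,.0198,.1031],86.85)"
```

```text
tcp_pos: [0.6012, 0.021, 0.1424]
contact_force: [0.3, 0.6, -0.4]
grip_width: 0.0383
t33.27 tcp [0.6012 0.021  0.1424] x-yaw 86.87 z [ 0.  0. -1.] F [ 0.3  0.6 -0.4] M [-0.01 -0.01 -0.01] w 0.0383 j [ 0.5   0.61 -0.88  1.77  0.54  1.02  0.93]
shift mm [-1.2 -0.1 39.3] rv deg [ 0.01 -0.01  0.02]
```

```bash
python3 -m handwheel '-1 0 4 0 0 0 34;-1 0 8 0 0 0 34;-1 0 12 0 0 0 34;-1 0 15 0 0 0 34;-1 0 15 0 0 0 34' 40|grep -E "tcp|force|width"; python3 -c "
from h import *
status();go([.6010,.0198,.1031],86.85)"
```

```text
tcp_pos: [0.6009, 0.0198, 0.127]
contact_force: [-0.3, -0.3, -1.0]
grip_width: 0.0378
t33.90 tcp [0.6009 0.0198 0.127 ] x-yaw 86.87 z [-0. -0. -1.] F [-0.3 -0.3 -1. ] M [ 0.05  0.03 -0.03] w 0.0378 j [ 0.49  0.63 -0.86  1.79  0.56  0.99  0.92]
shift mm [-0.   0.2 23.9] rv deg [-0.03  0.    0.02]
```

```bash
python3 -m handwheel '0 0 2 0 0 0 34;0 0 4 0 0 0 34;0 0 6 0 0 0 34;0 0 8 0 0 0 34;0 0 8 0 0 0 34' 40|grep -E "tcp|force|width"; python3 -c "
from h import *
status();go([.6010,.0198,.1031],86.85)"
```

```text
tcp_pos: [0.6009, 0.0198, 0.1191]
contact_force: [-0.1, 0.3, -1.7]
grip_width: 0.0379
t34.52 tcp [0.6009 0.0198 0.1191] x-yaw 86.86 z [-0. -0. -1.] F [-0.1  0.3 -1.7] M [-0.04 -0.04 -0.01] w 0.0379 j [ 0.48  0.64 -0.86  1.79  0.57  0.98  0.91]
shift mm [-0.   0.1 16. ] rv deg [-0.01  0.    0.01]
```

Screw tip is past the top edge with no contact force. Going down to bit height.

```bash
python3 -m handwheel '0 0 4 0 0 0 34;0 0 8 0 0 0 34;0 0 12 0 0 0 34;0 0 15 0 0 0 34;0 0 16 0 0 0 34;0 0 16 0 0 0 34;0 0 16 0 0 0 34' 40|grep -E "tcp|force|width"; python3 - <<'E'
from h import *
status();go([.6010,.0198,.1031],86.85)
s=snap('scene','13');t=snap('top','13')
c=np.zeros((600,800,3),np.uint8); c[:,:500]=cv2.resize(s['pixels'][190:262,300:360,::-1],(500,600),interpolation=2);c[:300,500:]=cv2.resize(t['pixels'][140:190,305:355,::-1],(300,300),interpolation=2); cv2.imwrite('pics/z13.png',c)
E
```

```text
tcp_pos: [0.6011, 0.0199, 0.1034]
contact_force: [0.0, -0.5, -1.3]
grip_width: 0.038
t35.40 tcp [0.6011 0.0199 0.1034] x-yaw 86.87 z [ 0.  0. -1.] F [ 0.  -0.5 -1.3] M [-0.04 -0.   -0.05] w 0.0380 j [ 0.47  0.65 -0.84  1.8   0.59  0.96  0.9 ]
shift mm [-0.1 -0.1  0.3] rv deg [ 0.01 -0.    0.02]
```

View pics/z13.png

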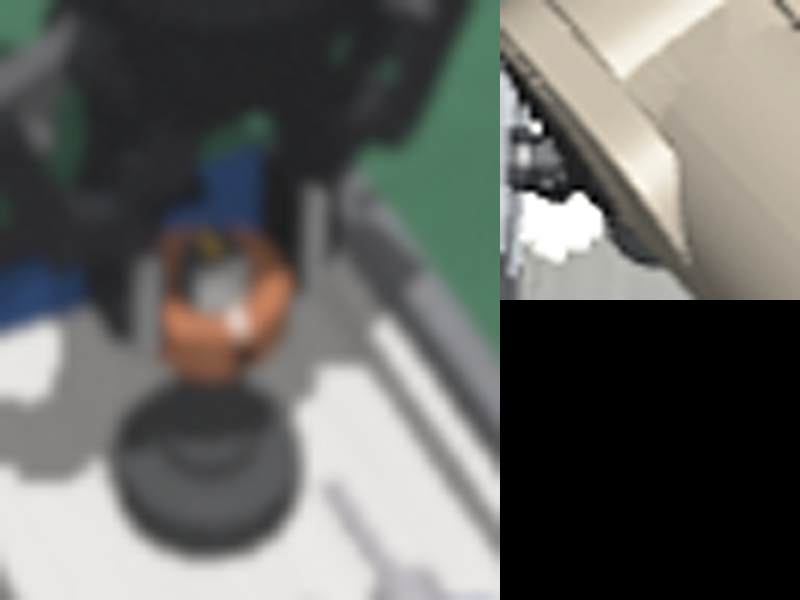

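The collar is over the shaft, with the white line at (238,318) and the screw head at (242,352) on the bit side. I'll check the screw, white line and bit tip numerically.

```bash
python3 - <<'E'
from h import *
s=load("pics/scene13.npz"); px=s["pixels"].astype(int)
C=np.array([.6014,.0198,0])
def rel(c,z): d=onz(s,c,z)-C; return (d@U*1e3).round(2),(d@W*1e3).round(2)
print(px[225:238,320:338,0]); print(px[224:234,322:335,2])
for n,P in(("screw",C+.02*U+[0,0,.105]),("white",C+.0155*U+[0,0,.113]),("bit",C+.065*U+[0,0,.105])): print(n,proj(s,[P])[0])
r2=np.zeros(px.shape[:2]); r2[225:232,324:333]=1
w=np.clip(px[...,2]-105,0,None)*r2; yy,xx=np.nonzero(w); c=np.array([(w[yy,xx]*xx).sum(),(w[yy,xx]*yy).sum()])/w.sum(); print("white",c,rel(c,.113))
cv2.imwrite("pics/z14.png",cv2.resize(px[222:262,318:358,::-1].astype(np.uint8),(600,600),interpolation=0))
E
```

```text
[[103  92  85 111 145 155 157 154 153 155 167 188 195 183 149 115 112 120]
 [140 136 121 128 151 158 161 170 180 180 186 195 193 173 142 123 124 126]
 [168 175 164 159 165 167 174 195 209 203 196 192 180 154 131 126 129 129]
 [174 192 190 185 184 183 190 210 220 213 195 178 156 133 122 126 130 130]
 [161 185 191 188 189 189 191 203 210 200 178 155 134 120 118 127 130 131]
 [138 161 167 169 171 173 172 173 173 164 146 132 122 118 121 127 130 130]
 [124 136 143 145 149 151 148 140 127 116 113 118 120 121 124 128 129 130]
 [121 128 131 134 136 137 133 122  97  81  93 113 123 126 128 128 129 131]
 [121 123 126 129 132 134 130 117  94  85 100 118 127 129 129 129 130 138]
 [115 109 111 117 122 125 122 110  94  96 113 124 130 131 130 129 133 152]
 [ 98  86  85  91  98 100  97  88  81  90 109 122 128 131 130 130 134 158]
 [ 74  63  61  65  68  70  67  64  62  73  89 104 117 126 131 130 137 166]
 [ 57  52  52  54  53  54  55  54  53  57  66  80  97 115 128 141 160 188]]
[[ 69 103 133 145 146 143 130 110  87  83  90  88  77]
 [ 74 109 142 152 152 149 139 118  94  92  95  90  86]
 [ 80 108 138 147 149 155 154 128 100  94  93  88  93]
 [ 88 102 122 130 139 164 176 144 106  93  87  82  95]
 [ 94  98 104 109 123 161 184 157 111  87  76  76  96]
 [ 93  93  95  96 105 138 163 146 106  77  68  77 100]
 [ 82  83  83  85  87 104 119 112  86  68  68  85 107]
 [ 71  72  74  74  73  75  77  72  63  65  79 100 116]
 [ 66  67  68  68  66  63  54  49  58  75  96 114 123]
 [ 65  65  67  68  66  61  55  59  77  96 113 123 126]]
screw [329.29082821 231.80522393]
white [328.39584806 227.78420254]
bit [339.44996718 247.2042022 ]
white [327.03617811 226.86920223] (np.float64(12.02), np.float64(-1.41))
```

View pics/z14.png

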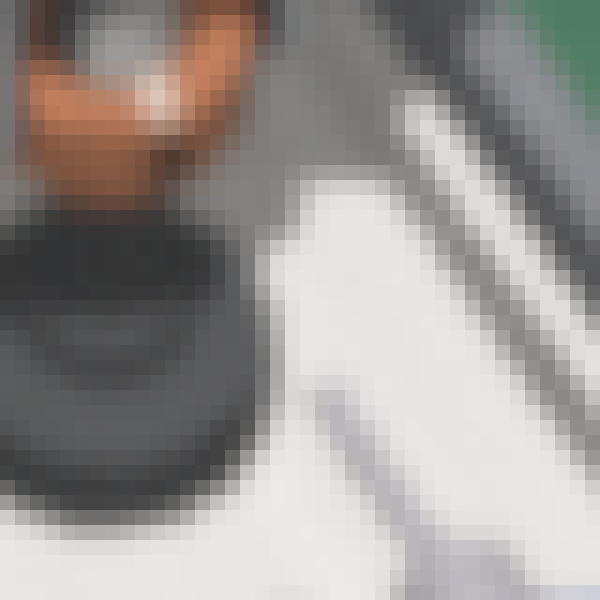

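```bash
python3 -m handwheel '0 0 0.3 0 0 -0.7 34;0 0 0.3 0 0 -1.5 34;0 0 0.3 0 0 -1.5 34;0 0 0.3 0 0 -1.5 34;0 0 0.3 0 0 -1.5 34' 40|grep -E "tcp|force|width"; python3 - <<'E'
from h import *
status(); s=snap('scene','15'); px=s["pixels"].astype(int); print(px[226:236,324:334,0])
cv2.imwrite('pics/full15.png',s["pixels"][...,::-1])
E
```

```text
tcp_pos: [0.601, 0.0199, 0.103]
contact_force: [0.6, 0.1, -0.3]
grip_width: 0.0383
t36.12 tcp [0.601  0.0199 0.103 ] x-yaw 88.36 z [ 0.  0. -1.] F [ 0.6  0.1 -0.3] M [-0.02  0.   -0.04] w 0.0383 j [ 0.48  0.66 -0.85  1.8   0.59  0.96  0.92]
[[150 159 162 169 175 177 186 195 193 173]
 [165 168 172 189 202 202 197 193 181 155]
 [184 184 187 200 212 212 198 180 158 134]
 [190 191 192 194 198 200 183 159 135 120]
 [175 182 183 176 168 164 153 135 123 117]
 [152 158 159 149 131 120 115 119 121 121]
 [137 140 138 126 103  87  93 112 123 126]
 [132 133 131 119  96  85 100 117 126 129]
 [124 124 123 115  98  97 111 125 130 131]
 [ 99  99  99  93  86  92 109 122 128 130]]
```

View pics/full15.png

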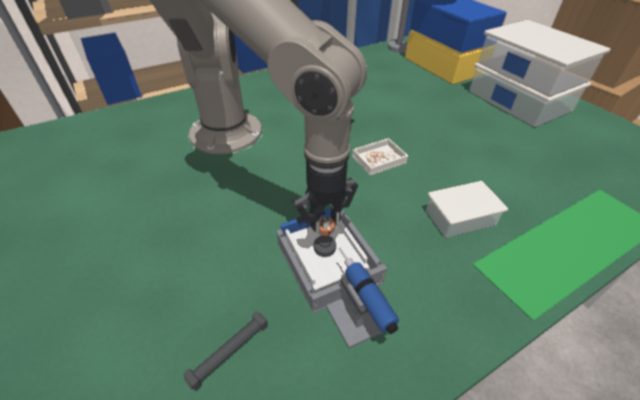

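The collar is on the shaft at (326,227), the drawer is home, and the tray, mandrel and tote are undisturbed. Contact force is under 1 N, so I'm handing in.

```bash
python3 -c "
from bench import workorder
print(workorder.hand_in())"
```

```text
the job is handed in; nothing more can be done
None
```

I finished all the steps and handed the job in at about 36 s. The gripper still holds the collar on the shaft, with the screw over the flat and pointing at the bit.

- **Drawer:** I pushed it about 77 mm until it snapped in. It then did not move under a 21 N push, so it is hard against its stop.
- **Shaft:** The first turn and a re-grip looked right by finger width (13.5 mm). The camera put the flat about 12° off, so I gripped it again and turned it back. After that the scene view agreed: the dark edge beside the flat measured 4.1 mm against 4.13 expected, and the yellow line read −5.2° against the station's −4.65°. The coarse top-view reading of the yellow line still disagreed (−16°). I judged that to be pixel noise.
- **Collar:** It slid over the shaft with no contact force. By calculation its centre is 105 mm above the bench, and the gripper points straight down with under 1 N of contact. The camera put the screw within about 1 to 1.5 mm of its expected place, roughly 2 to 4° clockwise. I turned the collar 1.5° to correct this. In the last picture the screw had barely moved, so its direction is good to a few degrees.

The ring tray, mandrel and tote look unmoved in the last picture.

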